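# Fit the filter cassette in a bench fume extractor

### The arm

A 7-joint arm with a two-finger parallel gripper is mounted at the origin on the work surface. World frame = base frame: x ahead of the robot, y to its left, z up, the work surface at z = 0. Lengths are in m, angles in degrees, forces in N, time in s.
With the tool pointing down it reaches from about 0.4 to 0.85 m from the base axis. Payload 6.9 kg.
Tool frame: the origin (TCP) lies on the front face of the gripper's body, between the roots of the fingers; the fingertips stand 73 mm ahead of it and the grasp point (between the pads) lies 54 mm ahead of it; z points along the fingers, y is the direction in which the jaws open and shut (so a half turn about z gives the same grasp; the last joint's range is limited). The gripper opens to 85 mm and grips with 20 to 120 N. Pads are 22 mm wide; open, the fingers measure 114 mm over their backs; the gripper's body (76 mm by 85 mm) begins 54 mm behind the grasp point. The pads swing forward as they close: fully open they stand 13 mm farther back than shut.
Start: joints at [-69.528, 29.078, -13.613, 85.955, 7.202, 65.827, -8.869], TCP at [0.156, 0.605, 0.304] pointing down, gripper open.
Joint ranges: [-176.47, 176.47], [-13.61, 117.27], [-81.72, 77.17], [0.22, 143.17], [-87.28, 267.28], [10, 112.55], [-165.47, 165.47]. Speed limits (degrees/s): [136.94, 136.94, 180, 180, 180, 180, 180].

### API

Orientations are given as a 3x3 rotation matrix whose columns are the frame's x, y, z axes.
In Python, from workcell import telemetry, vision, job gives the robot as it stands. The module is installed in compiled form; this text tells all that it offers.
- The arm moves only by the shell command python3 -m crank 'ROWS' [OPENING]. ROWS is JSON, a list of rows, each a list of 4 numbers: the shift along the tool's x, y, z in m, then the turn about the tool's z in degrees. In form: [[tx, ty, tz, turn], ...]. A call has 1 to 20 rows; each row shifts and turns the commanded pose from where the row before left it, along the tool's axes as they then stand; what a row does not reach is not made up. A row lasts 1/8 s, in which the tool goes at most 62.5 mm and 10.7 degrees, less where a joint would pass 70% of its speed; a pose out of reach is approached as far as the arm can. A call with a gripper value outside its range is refused whole. OPENING is the opening, from 0 (shut) to 1 (fully open), set as the call begins (- or left out, the last holds). The fingers move at their own pace and stop on an object; the grip force is fixed at half the most. Time passes only in rows, so rows that do not move let the fingers close. It gives the time, the measured TCP pose, the force and the opening at its end, in the units of the state.
- telemetry.observe(): the state, without advancing time (a new reading comes with each control period).
- vision.snapshot(name): name is "scene" or "side" or "wrist"; returns a dict with "pixels" (384x512x3 uint8, red, green, blue), "fx", "fy", "cx", "cy" (pixels), "position" and "rotation" of the camera in the world; the wrist camera has in their place "hand_eye" (4x4, takes a point from camera to tool coordinates, whose origin is the TCP and whose axes are the flange's). Camera axes: x right, y down, z forward; pixel columns grow to the right and rows downward; lengths in m; the calibration is good to about 2 mm. A picture is of the moment at which its call begins: read the wrist's pose just before it. There is no depth.
- job.finish_job(): hands the job in, once; it reports no verdict.
The state is a dict: "t": time; "q": joint angles; "qvel": joint speeds; "joint_efforts": joint torques, N m; "tool_pos": TCP position; "tcp_rot": TCP orientation; "contact_force": force on the tool from outside, world axes, zero at the start; "ft_torque": the same for the moment, N m; "opening": opening from 0.0 (shut) to 1.0 (fully open).
Only numpy, scipy, OpenCV 4.12 (cv2) and the standard library are available. Lean on these libraries where they do the work, as an engineer would, in place of code of your own. Each camera call takes 0.05 s, during which the arm holds its last target.

### The job

Fit the filter cassette that has ears into the empty bay on the sloping front of the fume extractor: slide both ears down between their spring clips until it clicks in and sits flat and fully home, and let go of it. Then push the damper lever right back to its rear stop to open the outlet. Leave the smaller filter and the glassware where they stand.

Things in the scene. Friction and masses are not known exactly. Their poses are not given: they have to be found in the camera images.
- cassette: Filter cassette lying flat on the bench: aluminium frame, dark mesh, 100 (x) by 150 (y) by 16 mm thick, about 0.3 kg. In the middle of each short end an ear, 24 mm wide in x, reaching out 14 mm to y = +-89 mm, 8 mm thick, flush with the underside. Origin: centre of the underside; z is up, on the handle side. Fits either way round (half turn about z).
- handle (a point): Centre of the cassette's bail handle, 44 mm above its origin: a square bar 12 x 12 mm, 92 mm long along the cassette's y, on two posts at y = +-40 mm, with 22 mm of free space between bar and mesh. Axes as the cassette's.
- prefilter: Smaller filter of the same make, 84 x 100 x 12 mm, no ears, one metal knob (22 mm across, top 34 mm up) in the middle; it does not belong in the bay; leave it alone. Origin: centre of the underside.
- bay: Empty intake bay, a recess in the sloping front of the fixed grey fume extractor (270 wide, 290 deep, 155 mm high). Origin: centre of its floor (the seat), 91 mm above the bench; x up the slope, to the back; y left; z square out of the face, leaning 32 deg from vertical to the front. Recess 106 (x) by 156 (y) by 16 mm deep. Home: cassette origin here, axes parallel, tops flush.
- slot_left (a point): Slot at the bay's +y end, on the seat at y = +85 mm; axes as the bay's. It takes an ear: 44 mm wide in x, out to y = +94 mm of the bay. Lined with two bent spring strips 12 mm wide, one on each x side, rising 25 mm from the seat: 31 mm apart at the top, narrowing to about 19 mm at 12.5 mm up, 26 mm apart below. They spread as the ear is pushed down -z and close again over it.
- slot_right (a point): The same slot at the bay's -y end, y = -85 mm; axes as the bay's. Pushing the cassette home past the four strips takes about 10 N in all, square to the face; its own weight does not do it: it stays standing on the clips.
- damper (a joint): Damper lever on the flat top of the extractor behind the bay, hinged about the bay's y axis at damper_hinge. 0 = shut, leaning 0.6 rad to the front; 1.2 rad = open, on the rear stop, leaning 0.6 rad to the back. It stays where it is left; about 2 N at the knob moves it.
- damper_tip (a point): Centre of the black ball knob (24 mm across) at the end of the steel damper lever (12 mm wide flat bar), 62 mm from the hinge.
- damper_hinge (a point): Fixed point on the damper lever's axis, 22 mm above the extractor's flat top, 177 mm above the bench. x is level, to the back of the extractor, the way the lever is pushed; y along the lever's axis. On the +y side a bracket plate (60 mm long, 12 mm taller than this point) 11 to 17 mm away, then a steel outlet spigot, 90 mm across, 46 mm high, its centre 95 mm away.
- flask: Round-bottomed glass flask in a cork ring, 84 mm across, 156 mm high. Origin: centre of its underside. Leave standing.
- conical: Stoppered conical glass flask, 86 mm across, 130 mm high. Origin: centre of its underside. Leave standing.
- washbottle: Glass gas-washing bottle, 64 mm across, 190 mm high. Origin: centre of its underside. Leave standing.
Not all that is in view belongs to the job. Leave any green look-alike of the cassette alone.

How it is judged (in metres and radians):
On the way, in this order (a step that is already met when the one before it is completed fails the run):
1. the cassette sits home in the bay, both ears under the clips (z of cassette in the frame of bay between -0.003 and 0.003 m and x of cassette in the frame of bay between -0.005 and 0.005 m and y of cassette in the frame of bay between -0.005 and 0.005 m and angle between the z axis of cassette and the z axis of bay, either way round below 0.04 rad and angle between the y axis of cassette and the y axis of bay, either way round below 0.07 rad), for 0.3 s.
2. the damper lever is pushed back to its rear stop, the cassette still home (all of step 1 and value of joint damper above 1.08 rad), for 0.2 s.
At the end, for the whole second after the job is handed in: The cassette is home in the bay: its origin within 3 mm of the seat height and 5 mm of the bay centre in x and y, its underside within 2.3 deg of the seat and its long side within 4 deg of the bay's; it is released and at rest, and the damper lever is within 0.12 rad of its rear stop (all of step 2 and linear speed of cassette below 0.02 m/s and contact force between the fingers and cassette below 0.1 N); the robot touches nothing.
It fails at once if the smaller filter is shifted more than 30 mm (distance of prefilter from where it was at the start of the episode above 0.03 m).
It fails at once if a piece of glassware is shifted more than 30 mm or tipped (distance of any of flask, conical, washbottle from where it was at the start of the episode above 0.03 m or angle between any of flask, conical, washbottle's own z axis and vertical above 0.4 rad).
It also fails if it takes over 51 s, if anything falls off the work surface, if the arm or the gripper's body presses on something with over 40 N, if the wrist force passes 120 N, or if a joint passes its speed limit or range.

## Working session

There is one attempt and no reset: what is moved stays moved. The work goes in short steps, Python scripts to look and compute and a shell command to move; the robot and the scene stay as the last step left them, time stands still between calls to the robot, and variables do not carry over. Pictures are saved under pics/ and viewed, and the job is handed in when it is done.

```bash
mkdir -p pics; ls; python3 - <<'E'
from workcell import telemetry, vision
import cv2,numpy as np,pickle
s=telemetry.observe();print(s)
d={}
for n in ["scene","side","wrist"]:
    v=vision.snapshot(n); d[n]=v
    cv2.imwrite(f"pics/{n}0.png",cv2.cvtColor(v["pixels"],cv2.COLOR_RGB2BGR))
    print(n,{k:np.round(x,4).tolist() for k,x in v.items() if k!="pixels"})
pickle.dump((s,d),open("p0.pkl","wb"))
E
```

```text
pics
{'t': 0.0, 'q': array([-69.5280947 ,  29.12745149, -13.60930555,  86.0100839 ,
         7.20071166,  65.82627241,  -8.86964829]), 'qvel': array([-0.08724597,  0.07595884,  0.00688249,  0.04664633,  0.02238009,
       -0.03666697, -0.01419308]), 'joint_efforts': array([-4.50908001e-04, -6.20600224e+01, -2.18706429e+00, -2.49660498e+01,
        1.25775670e-02,  1.20497122e-02, -5.34043500e-05]), 'tool_pos': array([0.15568972, 0.60490559, 0.30300061]), 'tcp_rot': array([[-9.68466999e-01,  2.49141467e-01, -4.49289864e-04],
       [ 2.49141872e-01,  9.68465365e-01, -1.77888954e-03],
       [-8.07347756e-06, -1.83473274e-03, -9.99998317e-01]]), 'contact_force': array([-0.83273059, -0.91360917,  0.40036934]), 'ft_torque': array([-0.01892345, -0.0664603 , -0.0379071 ]), 'opening': 0.9990113944906918}
scene {'fx': 393.2522, 'fy': 393.2522, 'cx': 260.6556, 'cy': 198.214, 'position': [0.9097, 0.5304, 0.9455], 'rotation': [[-0.8169, 0.4402, -0.3727], [0.5767, 0.6202, -0.5318], [-0.003, -0.6493, -0.7605]]}
side {'fx': 351.519, 'fy': 351.519, 'cx': 253.4881, 'cy': 185.1442, 'position': [0.141, -0.8681, 0.6989], 'rotation': [[0.9152, -0.2253, 0.3342], [-0.4026, -0.4731, 0.7836], [-0.0185, -0.8517, -0.5237]]}
wrist {'fx': 338.9637, 'fy': 338.9637, 'cx': 259.7749, 'cy': 192.2944, 'hand_eye': [[0.0002, -0.9587, -0.2844, 0.0719], [1.0, 0.0002, -0.0001, -0.0009], [0.0001, -0.2844, 0.9587, -0.0711], [0.0, 0.0, 0.0, 1.0]]}
```

View pics/scene0.png

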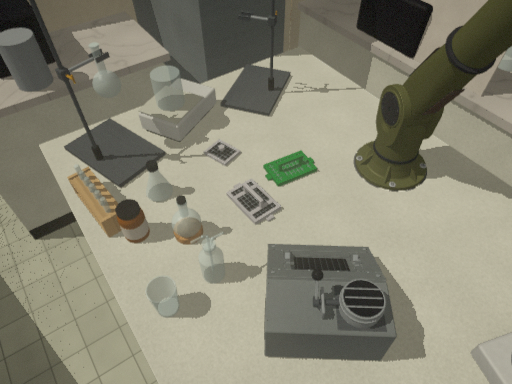

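View pics/side0.png

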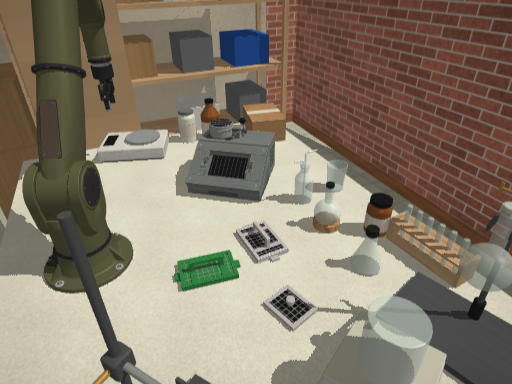

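View pics/wrist0.png

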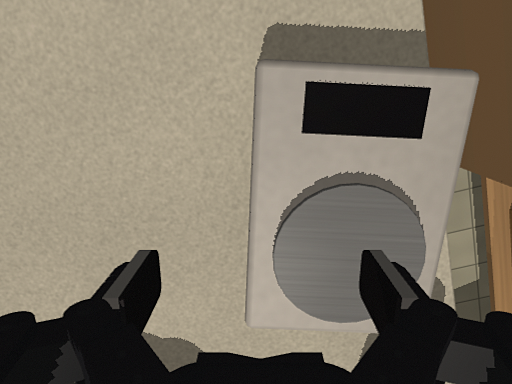

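```bash
python3 - <<'E'
import cv2
a=cv2.imread("pics/scene0.png"); b=cv2.imread("pics/side0.png")
cv2.imwrite("pics/c1.png",cv2.resize(a[170:230,215:295],None,fx=9,fy=9,interpolation=cv2.INTER_CUBIC))
cv2.imwrite("pics/c2.png",cv2.resize(a[235:360,255:405],None,fx=5,fy=4.8,interpolation=cv2.INTER_CUBIC))
cv2.imwrite("pics/c3.png",cv2.resize(b[215:270,230:295],None,fx=10,fy=10,interpolation=cv2.INTER_CUBIC))
cv2.imwrite("pics/c4.png",cv2.resize(b[110:205,180:285],None,fx=6,fy=6,interpolation=cv2.INTER_CUBIC))
E
```

```text
(no output)
```

View pics/c1.png

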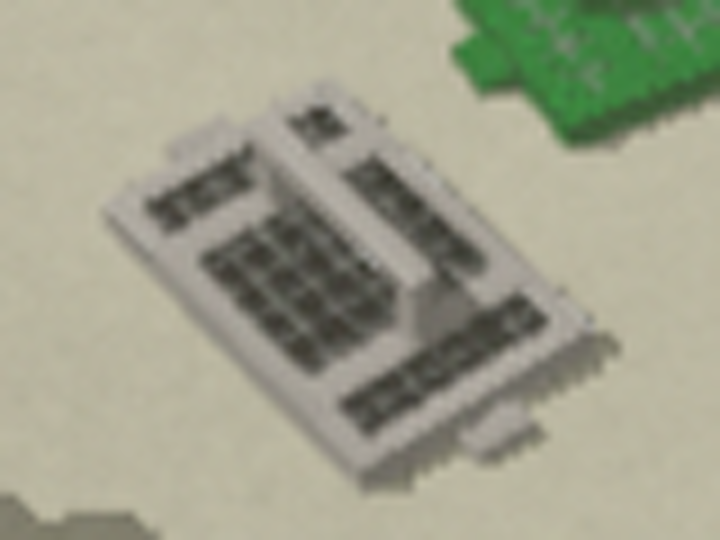

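View pics/c2.png

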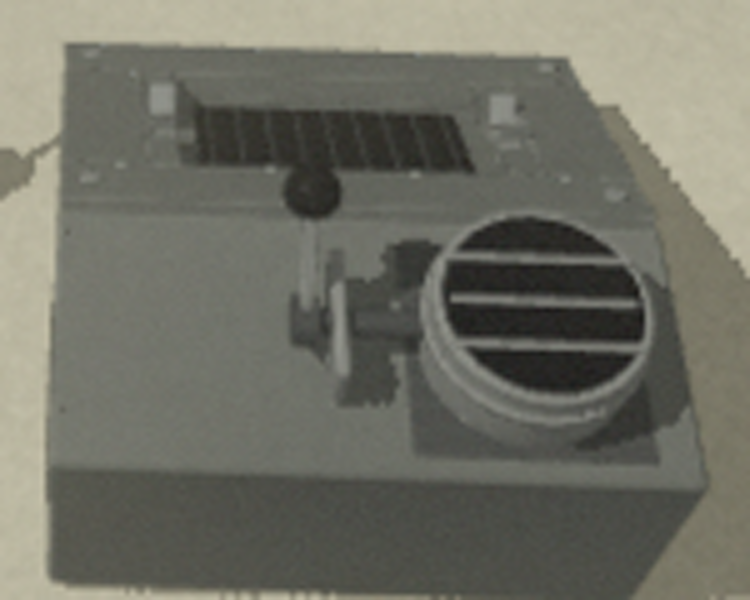

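View pics/c3.png

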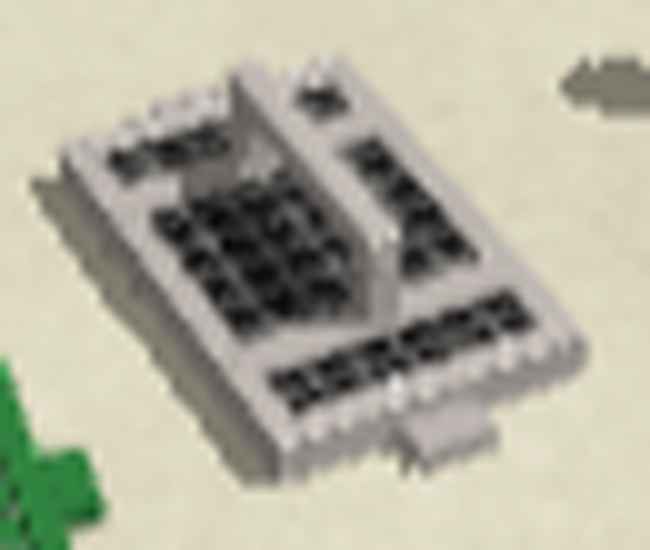

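View pics/c4.png

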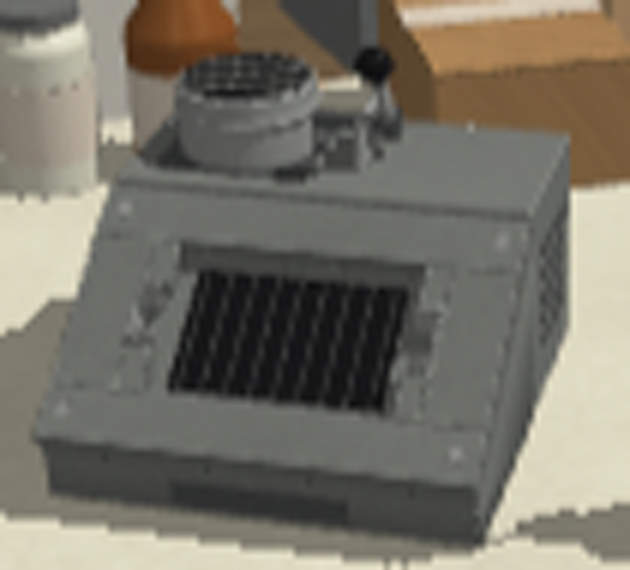

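```bash
cat > h.py <<'E'
import numpy as np,cv2,pickle
from scipy.optimize import least_squares
from scipy.spatial.transform import Rotation as Ro
def cam(v,s=None):
    if "hand_eye" in v:
        T=np.eye(4);T[:3,:3]=s["tcp_rot"];T[:3,3]=s["tool_pos"];T=T@np.array(v["hand_eye"])
        return v["fx"],v["fy"],v["cx"],v["cy"],T[:3,3],T[:3,:3]
    return v["fx"],v["fy"],v["cx"],v["cy"],np.array(v["position"]),np.array(v["rotation"])
def proj(c,P):
    p=(np.atleast_2d(P)-c[4])@c[5]
    return np.c_[c[0]*p[:,0]/p[:,2]+c[2],c[1]*p[:,1]/p[:,2]+c[3]]
def Rz(a): return Ro.from_euler('z',a).as_matrix()
def cass(x): return lambda P: np.array(P)@Rz(x[2]).T+[x[0],x[1],0]
b=np.radians(32)
def bayR(a): # x up-slope back, y left, z out leaning to front
    return Rz(a)@np.c_[[np.cos(b),0,np.sin(b)],[0,1,0],[-np.sin(b),0,np.cos(b)]]
def bay(x): return lambda P: np.array(P)@bayR(x[2]).T+[x[0],x[1],.091]
def fit(model,obs,x0):
    # obs list of (cam, Pts, uv)
    f=lambda x: np.concatenate([(proj(c,model(x)(P))-uv).ravel() for c,P,uv in obs])
    r=least_squares(f,x0,loss='soft_l1'); return r.x,f(r.x).reshape(-1,2)
def uc(pts,ox,oy,f,fy=None): 
    p=np.array(pts,float); return np.c_[ox+(p[:,0]+.5)/f-.5, oy+(p[:,1]+.5)/(fy or f)-.5]
def px2plane(c,uv,z):
    d=c[5]@np.array([(uv[0]-c[2])/c[0],(uv[1]-c[3])/c[1],1]); return c[4]+d*(z-c[4][2])/d[2]
E
python3 - <<'E'
from h import *
s,d=pickle.load(open("p0.pkl","rb")); S=cam(d["scene"]);D=cam(d["side"])
us=uc([(105,210),(325,85),(592,322),(358,472)],215,170,9)
ud=uc([(65,155),(340,62),(587,340),(283,440)],230,215,10)
print("scene",[px2plane(S,u,.016)[:2].round(3) for u in us]); print("side",[px2plane(D,u,.016)[:2].round(3) for u in ud])
rim=uc([(180,243),(425,265),(385,413),(168,392)],180,110,6)
print([px2plane(D,u,.1).round(3) for u in rim])
# flat top corners scene: near-left (50,470), near-right(705,487), far ridge (62,205),(655,225)
t=uc([(50,470),(705,487),(62,205),(655,222)],255,235,5,4.8)
print([px2plane(S,u,.155).round(3) for u in t])
E
```

```text
scene [array([ 0.53, -0.2 ]), array([ 0.433, -0.205]), array([ 0.422, -0.061]), array([ 0.523, -0.055])]
side [array([ 0.422, -0.065]), array([ 0.519, -0.058]), array([ 0.527, -0.206]), array([ 0.431, -0.207])]
[array([0.474, 0.341, 0.1  ]), array([0.604, 0.242, 0.1  ]), array([0.511, 0.082, 0.1  ]), array([0.408, 0.157, 0.1  ])]
[array([0.724, 0.278, 0.155]), array([0.511, 0.437, 0.155]), array([0.646, 0.178, 0.155]), array([0.435, 0.338, 0.155])]
```

```bash
python3 - <<'E'
from h import *
s,d=pickle.load(open("p0.pkl","rb")); S=cam(d["scene"]);D=cam(d["side"])
us=uc([(105,210),(325,85),(592,322),(358,472)],215,170,9)
ud=uc([(65,155),(340,62),(587,340),(283,440)],230,215,10)
A=lambda x,y:[x*.05,y*.075,.016]
P1=[A(1,-1),A(-1,-1),A(-1,1),A(1,1)]; P2=[A(-1,1),A(1,1),A(1,-1),A(-1,-1)]
x,r=fit(cass,[(S,P1,us),(D,P2,ud)],[.476,-.132,.05]); print(x,r.round(1).tolist())
for o in ([(S,P1,us)],[(D,P2,ud)]): print(fit(cass,o,x)[0])
rim=uc([(180,243),(425,265),(385,413),(168,392)],180,110,6)
B=lambda x,y:[x*.053,y*.078,.016]
PB=[B(1,1),B(1,-1),B(-1,-1),B(-1,1)]
xb,r=fit(bay,[(D,PB,rim)],[.5,.24,np.radians(53)]);print(xb,r.round(1).tolist(),np.degrees(xb[2]))
pk=fit(bay,[(D,PB,rim)],xb)[0]
q=proj(S,bay(xb)(PB)); print(((q-[255,235]+.5)*[5,4.8]).round())
# ridge of flat top in bay frame (155-91=64 up)
import itertools
E
```

```text
[ 0.47589216 -0.13189516  0.05422121] [[-0.7, -0.7], [0.1, -1.2], [0.2, 0.4], [0.4, -0.0], [-0.6, -0.9], [0.4, -0.9], [0.5, -0.7], [-0.0, 0.8]]
[ 0.47679385 -0.13085242  0.05718605]
[ 0.47480362 -0.13365753  0.05350714]
[0.49686073 0.20199277 0.92403505] [[0.0, -0.4], [0.2, -0.4], [1.1, 0.8], [-5.0, -0.2]] 52.943308519522965
[[515. 178.]
 [182. 170.]
 [173.  77.]
 [473.  84.]]
```

```bash
python3 -m crank '[[-0.0393,-0.0348,-0.008,0],[-0.0393,-0.0348,-0.008,0],[-0.0393,-0.0348,-0.008,0],[-0.0393,-0.0348,-0.008,0],[-0.0393,-0.0348,-0.008,0],[-0.0393,-0.0348,-0.008,0],[-0.0393,-0.0348,-0.008,0],[-0.0393,-0.0348,-0.008,0],[-0.0393,-0.0348,-0.008,0],[-0.0393,-0.0348,-0.008,0],[0,0,0,10],[0,0,0,10],[0,0,0,0]]'
cat > look.py <<'E'
import sys
from workcell import telemetry, vision
from h import *
n=sys.argv[1];tag=sys.argv[2]
s=telemetry.observe();v=vision.snapshot(n)
pickle.dump((s,v),open(f"{tag}.pkl","wb"))
im=cv2.cvtColor(v["pixels"],cv2.COLOR_RGB2BGR)
if len(sys.argv)>3:
    x0,y0,x1,y1,f=map(float,sys.argv[3:8]); im=cv2.resize(im[int(y0):int(y1),int(x0):int(x1)],None,fx=f,fy=f,interpolation=cv2.INTER_CUBIC)
else: im=cv2.resize(im,None,fx=1.5,fy=1.5,interpolation=cv2.INTER_CUBIC)
cv2.imwrite(f"pics/{tag}.png",im)
print(s["t"],s["tool_pos"].round(4),np.degrees(np.arctan2(s["tcp_rot"][1,1],s["tcp_rot"][0,1])).round(2),s["contact_force"].round(1),round(s["opening"],3))
E
python3 look.py wrist w1
```

```text
t: 1.78
tool_pos: [0.4495, 0.1703, 0.3837]
tcp_rot: [[-0.825, 0.565, -0.0], [0.565, 0.825, -0.0], [0.0, -0.0, -1.0]]
contact_force: [0.1, 0.8, -1.0]
opening: 0.998
1.775 [0.4495 0.1703 0.3837] 55.63 [ 0.1  0.8 -1. ] 0.998
```

View pics/w1.png

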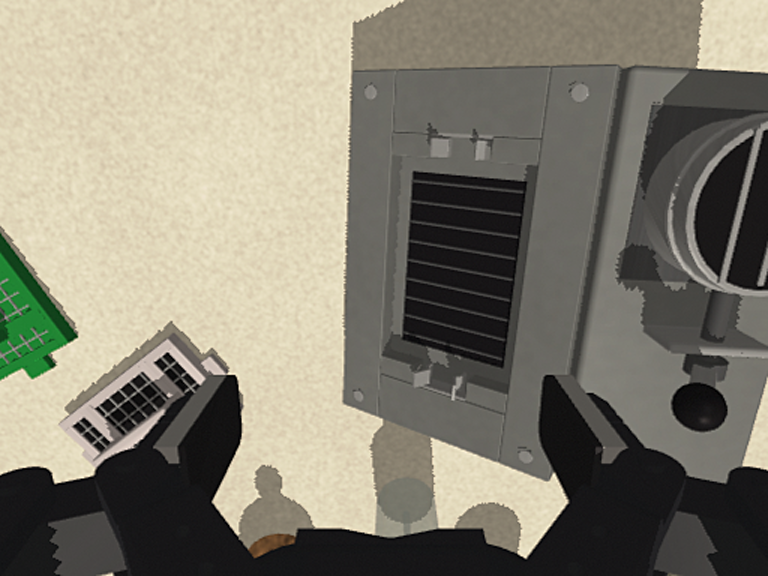

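```bash
python3 - <<'E'
from h import *
s,v=pickle.load(open("w1.pkl","rb")); W=cam(v,s)
im=cv2.cvtColor(v["pixels"],cv2.COLOR_RGB2BGR)
f=4
c=cv2.resize(im[78:282,235:375],None,fx=f,fy=f,interpolation=cv2.INTER_CUBIC)[:816]
cv2.imwrite("pics/w1c.png",c[:400]);cv2.imwrite("pics/w1d.png",c[400:816])
E
```

```text
(no output)
```

View pics/w1c.png

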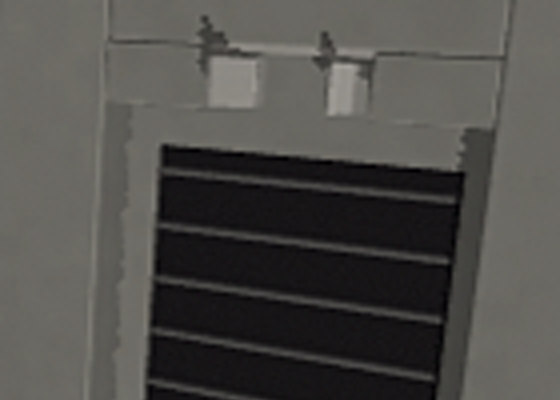

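View pics/w1d.png

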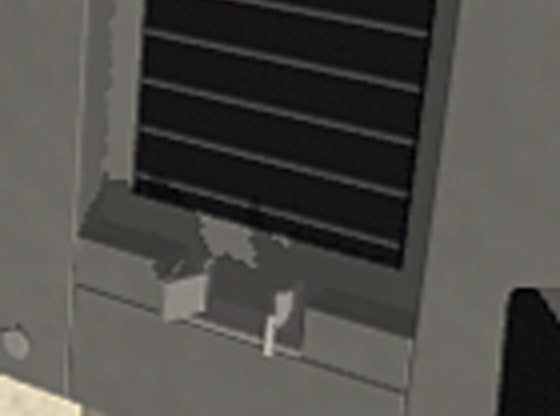

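```bash
python3 - <<'E'
from h import *
s,v=pickle.load(open("w1.pkl","rb")); W=cam(v,s)
B=lambda x,y,z=.016:[x*.053,y*.078,z]
PB=[B(-1,1),B(1,1),B(-1,-1),B(1,-1)]
uv=uc([(105,103),(495,127),(78,637),(413,735)],235,78,4)
x,r=fit(bay,[(W,PB,uv)],[.497,.202,.924]);print(x,np.degrees(x[2]),r.round(1).tolist())
print(((proj(W,bay(x)([[-.053,.094,.016],[.053,.094,.016],[-.053,-.094,.016],[.053,-.094,.016]]))-[235,78])*4).round())
s0,d=pickle.load(open("p0.pkl","rb"));D=cam(d["side"])
rim=uc([(180,243),(425,265),(385,413)],180,110,6)
P2=[B(1,1),B(1,-1),B(-1,-1)]
x2,r=fit(bay,[(W,PB,uv),(D,P2,rim)],x);print(x2,r.round(1).tolist())
uvm=uc([(705/1.5,410/1.5)],0,0,1)
# knob: bar tip ; hinge unknown along bay x,y; intersect ray at height 177+62*cos(.6)=.2282
k=px2plane(W,(699/1.5-.2,408/1.5-.2),.177+.062*np.cos(.6));print("knob",k)
S=cam(d["scene"]);k2=px2plane(S,uc([(312,190)],255,235,5,4.8)[0],k[2]);k3=px2plane(D,uc([(374,63)],180,110,6)[0],k[2]);print(k2,k3)
Rb=Rz(x[2]);print("knob rel bay origin (level bay axes)",[ (Rb.T@(kk-[x[0],x[1],.091])).round(4) for kk in(k,k2,k3)])
# cassette in w1: far corners
E
```

```text
[0.49446094 0.19962834 0.92089938] 52.76364776475151 [[-0.1, -0.4], [-0.4, 0.6], [0.1, -0.8], [0.5, 0.3]]
[[106.  38.]
 [501.  56.]
 [ 74. 680.]
 [407. 789.]]
[0.4944642  0.19966308 0.92057356] [[-0.1, -0.4], [-0.3, 0.6], [0.1, -0.9], [0.5, 0.3], [-0.3, -0.1], [-0.2, 0.0], [0.6, 1.3]]
knob [0.58376345 0.26449562 0.22817081]
[0.58217808 0.26391528 0.22817081] [0.58631829 0.27098183 0.22817081]
knob rel bay origin (level bay axes) [array([ 0.1057, -0.0318,  0.1372]), array([ 0.1043, -0.0309,  0.1372]), array([ 0.1124, -0.03  ,  0.1372])]
```

```bash
python3 -m crank '[[-0.0321,-0.039,0.02,0],[-0.0321,-0.039,0.02,0],[-0.0321,-0.039,0.02,0],[-0.0321,-0.039,0.02,0],[-0.0321,-0.039,0.02,0],[-0.0321,-0.039,0.02,0],[0,0,0,10.5],[0,0,0,10.5],[0,0,0,10.5],[0,0,0,10.5],[0,0,0,10.5],[0,0,0,0]]'
python3 look.py wrist w2
```

```text
t: 3.32
tool_pos: [0.4763, -0.1312, 0.2638]
tcp_rot: [[-0.059, 0.998, -0.0], [0.998, 0.059, -0.0], [-0.0, -0.0, -1.0]]
contact_force: [0.3, -0.1, 0.7]
opening: 1.005
3.325 [ 0.4763 -0.1312  0.2638] 3.36 [ 0.3 -0.1  0.7] 1.005
```

View pics/w2.png

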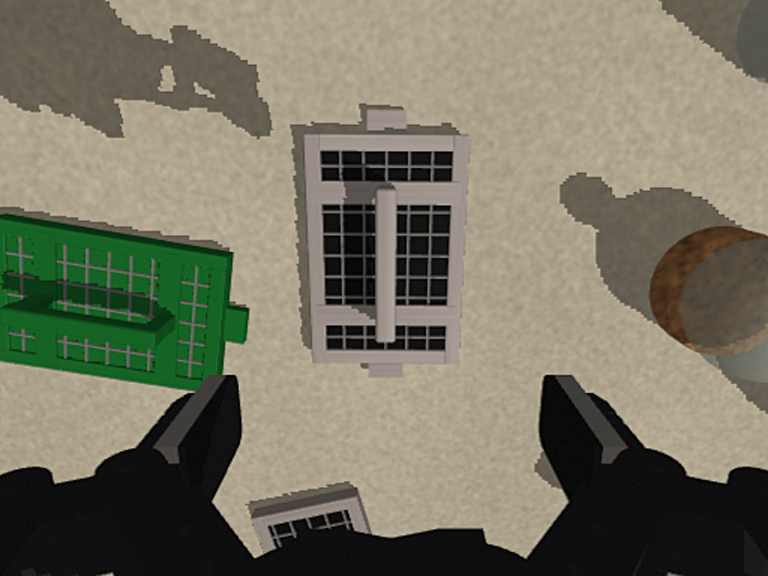

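```bash
python3 - <<'E'
from h import *
s,v=pickle.load(open("w2.pkl","rb")); W=cam(v,s)
A=lambda x,y:[x*.05,y*.075,.016]
uv=uc([(303,135),(469,135),(459,363),(312,363)],0,0,1.5)
bar=uc([(386,187),(385,341)],0,0,1.5)
x,r=fit(cass,[(W,[A(-1,1),A(1,1),A(1,-1),A(-1,-1)],uv)],[.476,-.132,.054]);print(x,np.degrees(x[2]),r.round(1).tolist())
print((proj(W,cass(x)([[0,.046,.05],[0,-.046,.05]]))*1.5).round())
print("cork",px2plane(W,(650/1.5,290/1.5),.02),s["tcp_rot"][:, :2].round(4).tolist())
x,r=fit(cass,[(W,[A(-1,1),A(1,1),A(1,-1),A(-1,-1),[0,.046,.05],[0,-.046,.05]],np.r_[uv,bar])],[.476,-.132,.054]);print(x,np.degrees(x[2]),r.round(1).tolist())
E
```

```text
[ 0.47377546 -0.13313054  0.05562555] 3.187109267622802 [[-0.3, -0.5], [0.1, -0.1], [-0.2, 0.6], [0.4, 0.2]]
[[385. 189.]
 [385. 343.]]
cork [ 0.64568233 -0.14439352  0.02      ] [[-0.0586, 0.9983], [0.9983, 0.0586], [-0.0001, -0.0003]]
[ 0.47379986 -0.13264048  0.05457569] 3.1269568049668535 [[-0.2, -1.1], [0.3, -0.6], [-0.2, 0.2], [0.4, -0.2], [-0.4, 0.8], [0.1, 1.2]]
```

```bash
python3 -m crank '[[-0.0016,-0.0026,0.05,0.2],[0,0,0.05,0],[0,0,0.04,0],[0,0,0.0188,0],[0,0,0,0]]'
python3 -m crank '[[0,0,0,0],[0,0,0,0],[0,0,0,0],[0,0,0,0]]' 0
python3 look.py wrist w3
```

```text
t: 4.0
tool_pos: [0.4731, -0.1331, 0.1039]
tcp_rot: [[-0.055, 0.999, -0.003], [0.999, 0.055, 0.001], [0.001, -0.003, -1.0]]
contact_force: [0.5, 0.3, -0.6]
opening: 1.0
t: 4.5
tool_pos: [0.4738, -0.1333, 0.1055]
tcp_rot: [[-0.051, 0.999, 0.001], [0.999, 0.051, -0.0], [-0.0, 0.001, -1.0]]
contact_force: [-0.4, -0.9, 2.7]
opening: 0.15
4.5 [ 0.4738 -0.1333  0.1055] 2.9 [-0.4 -0.9  2.7] 0.15
```

View pics/w3.png

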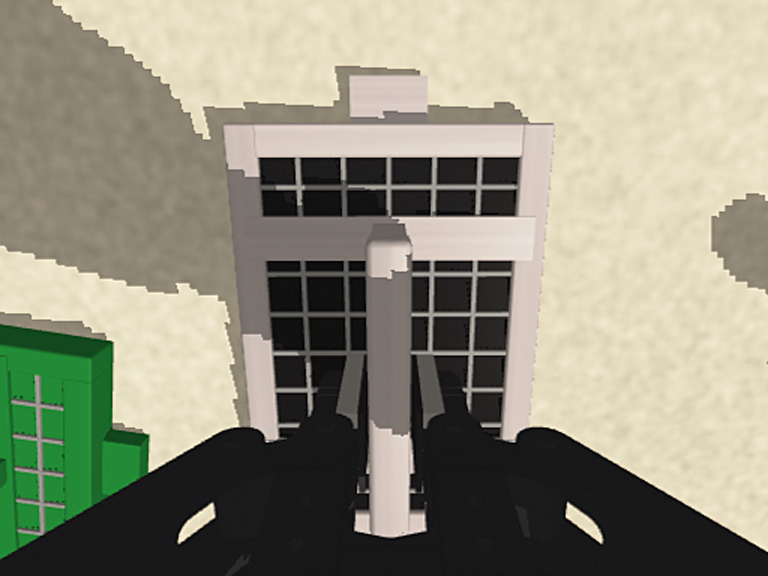

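```bash
python3 -m crank '[[0,0,-0.01,0],[0,0,-0.045,0],[0,0,-0.06,0],[0,0,-0.06,0],[0,0,-0.06,0],[0,0,0,0],[0,0,0,-10],[0,0,0,-10],[0,0,0,-10],[0,0,0,-10],[0,0,0,-9.9],[0,0,0,0]]'
python3 look.py wrist w4
```

```text
t: 6.05
tool_pos: [0.4728, -0.1332, 0.3388]
tcp_rot: [[-0.795, 0.606, -0.003], [0.606, 0.795, 0.001], [0.003, -0.001, -1.0]]
contact_force: [-0.1, 0.6, -3.1]
opening: 0.125
6.05 [ 0.4728 -0.1332  0.3388] 52.7 [-0.1  0.6 -3.1] 0.125
```

View pics/w4.png

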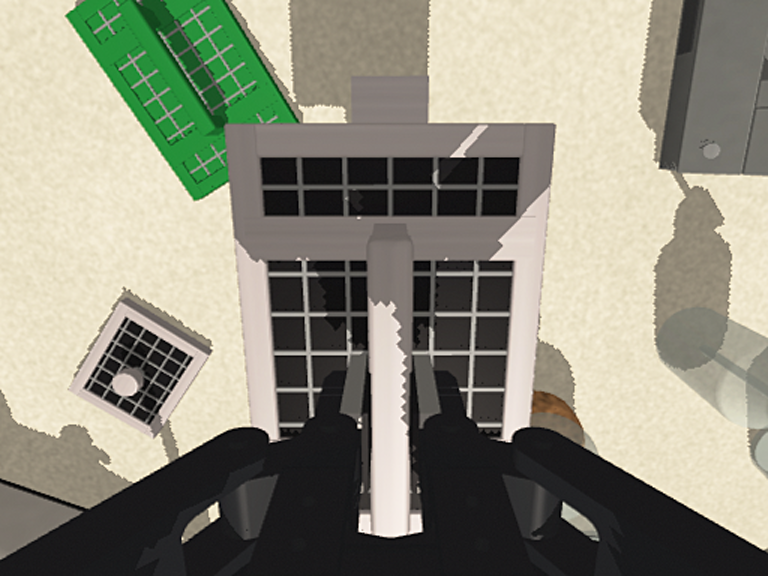

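```bash
python3 -m crank '[[0.01,0.0138,0,0],[0.0245,0.035,0,0],[0.03,0.043,0,0],[0.03,0.043,0,0],[0.03,0.043,0,0],[0.03,0.043,0,0],[0.02,0.028,0,0],[0.01,0.015,0,0],[0,0,0,0],[0,0,0.03,0],[0,0,0.03,0],[0,0,0,0]]'
python3 look.py wrist w5; python3 look.py side s5 150 60 330 240 3.3
```

```text
t: 7.6
tool_pos: [0.4856, 0.1858, 0.2784]
tcp_rot: [[-0.794, 0.608, -0.004], [0.608, 0.794, -0.003], [0.002, -0.005, -1.0]]
contact_force: [-0.3, -0.1, -3.0]
opening: 0.127
7.6 [0.4856 0.1858 0.2784] 52.56 [-0.3 -0.1 -3. ] 0.127
7.65 [0.4864 0.1865 0.2799] 52.59 [-0.1  0.5 -3.1] 0.121
```

View pics/w5.png

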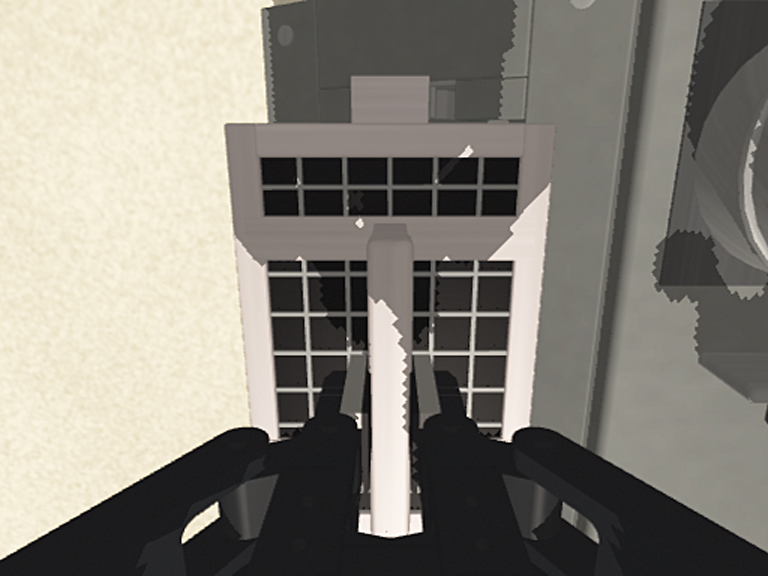

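View pics/s5.png

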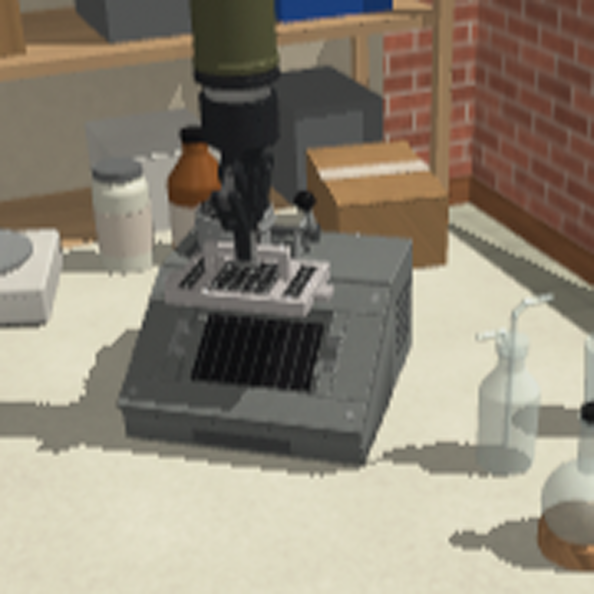

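```bash
python3 -m crank '[[0,0,0,0],[0,0,0,0]]'
python3 look.py wrist w6 >/dev/null; python3 - <<'E'
from h import *
s,v=pickle.load(open("w6.pkl","rb")); W=cam(v,s)
im=cv2.cvtColor(v["pixels"],cv2.COLOR_RGB2BGR); cv2.imwrite("pics/w6c.png",cv2.resize(im[40:150,140:380],None,fx=3.3,fy=3.3,interpolation=cv2.INTER_CUBIC))
print(s["tool_pos"],np.degrees(np.arctan2(s["tcp_rot"][1,1],s["tcp_rot"][0,1])))
A=lambda x,y,z=.016:[x*.05,y*.075,z]
cz=s["tool_pos"][2]-.1055
m=lambda x: lambda P: np.array(P)@Rz(x[2]).T+[x[0],x[1],x[3]]
uv=uc([(225,124),(555,124)],0,0,1.5); bar=uc([(390,224),(390,531)],0,0,1.5)
ear=uc([(351,76),(429,76),(351,123),(429,123)],0,0,1.5)
x,r=fit(m,[(W,[A(-1,1),A(1,1),[-.012,.089,.008],[.012,.089,.008]],np.r_[uv,ear[:2]])],[.486,.188,np.radians(52.6),cz]);print(x,np.degrees(x[2]),cz,r.round(1).tolist())
R=bayR(.9207);print("origin in bay",R.T@(np.array([x[0],x[1],cz])-[.4945,.1997,.091]))
E
```

```text
t: 7.95
tool_pos: [0.4868, 0.1883, 0.2811]
tcp_rot: [[-0.796, 0.605, 0.002], [0.605, 0.796, 0.001], [-0.001, 0.002, -1.0]]
contact_force: [0.0, -0.2, -3.9]
opening: 0.123
[0.48680125 0.18831407 0.28109763] 52.7514615886666
[0.48597547 0.18838849 0.92091098 0.17439544] 52.764312541981134 0.17559762668659312 [[-0.2, -0.4], [0.1, -0.4], [0.2, 0.4], [-0.2, 0.4]]
origin in bay [ 3.28183029e-02 -6.06933192e-05  7.92485427e-02]
```

View pics/w6c.png

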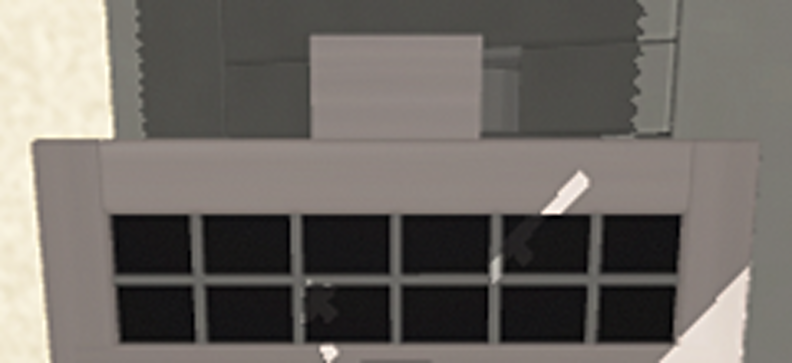

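```bash
python3 -m crank '[[0,0,0.025,0],[0,0,0.02,0],[0,0,0.01,0],[0,0,0.002,0],[0,0,0.001,0],[0,0,0.001,0],[0,0,0,0],[0,0,0,0]]'
python3 look.py wrist w7;python3 look.py side s7 170 60 320 200 4
```

```text
t: 9.0
tool_pos: [0.4865, 0.1884, 0.2213]
tcp_rot: [[-0.796, 0.605, 0.0], [0.605, 0.796, 0.0], [-0.0, 0.0, -1.0]]
contact_force: [0.3, 0.4, -3.3]
opening: 0.125
9.0 [0.4865 0.1884 0.2213] 52.77 [ 0.3  0.4 -3.3] 0.125
9.05 [0.4865 0.1884 0.2213] 52.77 [-0.6 -0.9 -4.1] 0.122
```

View pics/w7.png

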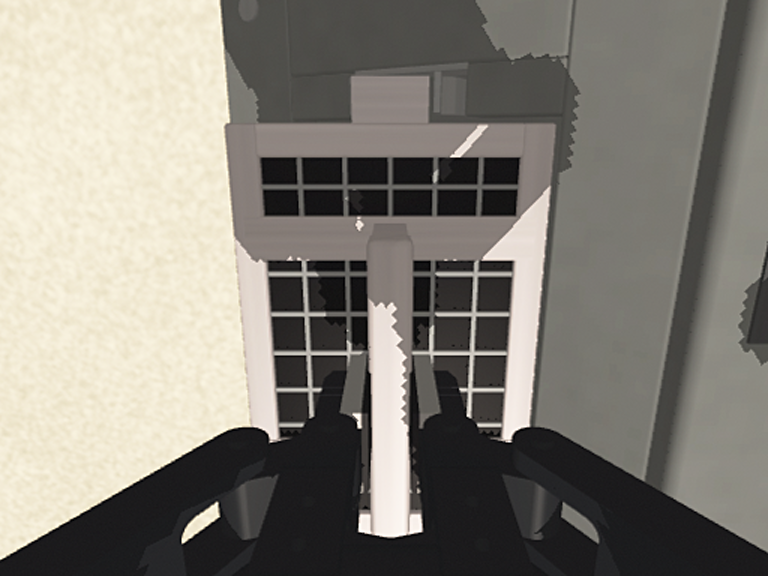

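View pics/s7.png

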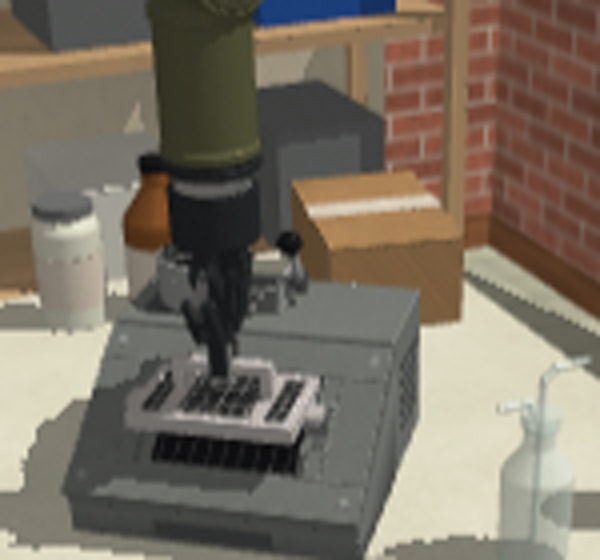

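```bash
python3 -m crank '[[0,0,0.001,0],[0,0,0.001,0],[0,0,0,0]]'; python3 -m crank '[[0,0,0,0],[0,0,0,0],[0,0,0,0]]' 0.24
python3 look.py wrist w8;python3 look.py side s8 170 60 320 200 4
```

```text
t: 9.48
tool_pos: [0.4863, 0.1883, 0.2191]
tcp_rot: [[-0.796, 0.605, -0.0], [0.605, 0.796, -0.0], [0.0, -0.0, -1.0]]
contact_force: [-1.7, 0.2, -1.7]
opening: 0.12
t: 9.85
tool_pos: [0.4862, 0.188, 0.219]
tcp_rot: [[-0.796, 0.605, -0.001], [0.605, 0.796, -0.001], [0.0, -0.001, -1.0]]
contact_force: [-1.5, -2.3, -1.2]
opening: 0.237
9.85 [0.4862 0.188  0.219 ] 52.76 [-1.5 -2.3 -1.2] 0.237
9.9 [0.4862 0.1881 0.2191] 52.76 [-1.6 -2.4 -0. ] 0.239
```

View pics/w8.png

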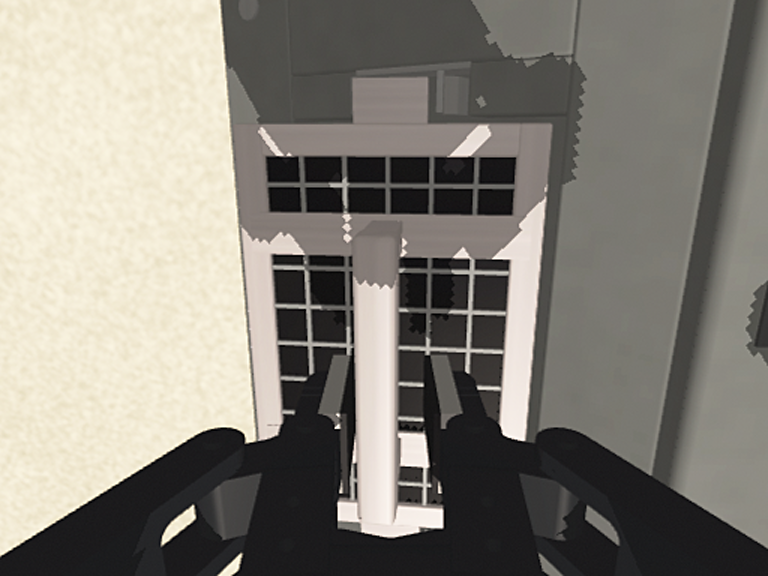

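View pics/s8.png

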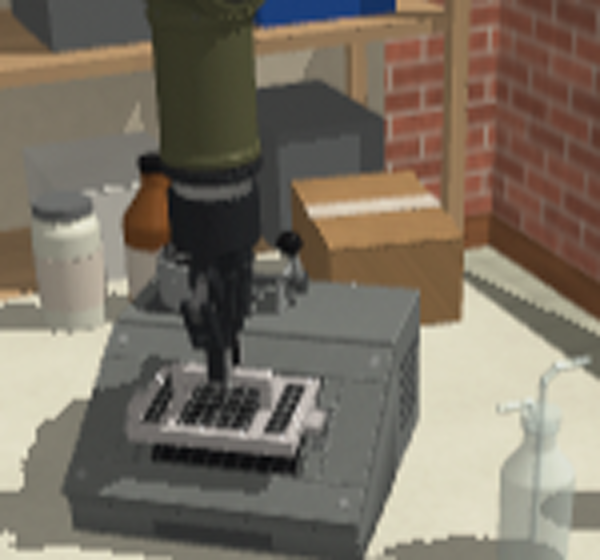

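```bash
python3 -m crank '[[0,-0.003,0.002,0],[0,-0.003,0.002,0],[0,-0.003,0.002,0],[0,0,0,0]]'
python3 look.py wrist w9;python3 look.py side s9 170 60 320 200 4
```

```text
t: 10.45
tool_pos: [0.481, 0.1812, 0.2131]
tcp_rot: [[-0.796, 0.605, 0.0], [0.605, 0.796, 0.0], [-0.0, 0.0, -1.0]]
contact_force: [0.8, -0.6, 0.8]
opening: 0.241
10.45 [0.481  0.1812 0.2131] 52.77 [ 0.8 -0.6  0.8] 0.241
10.5 [0.4811 0.1813 0.2132] 52.77 [-0.2 -0.4 -0.3] 0.24
```

View pics/w9.png

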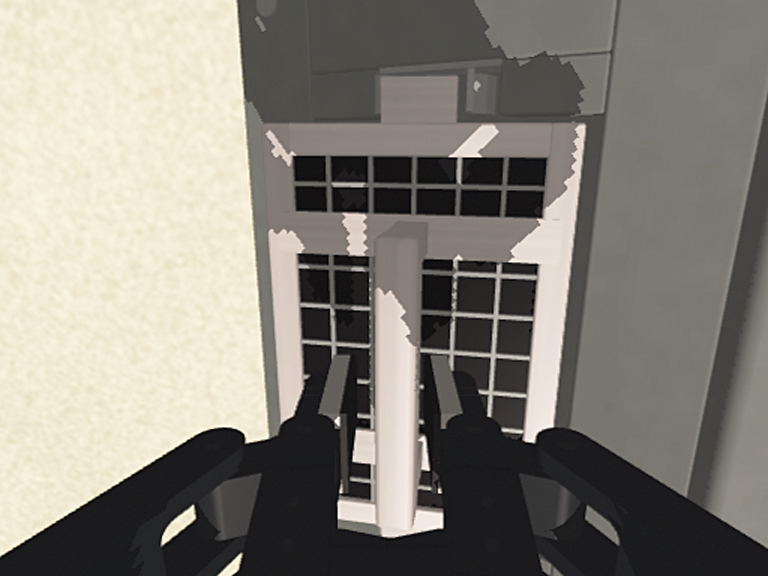

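View pics/s9.png

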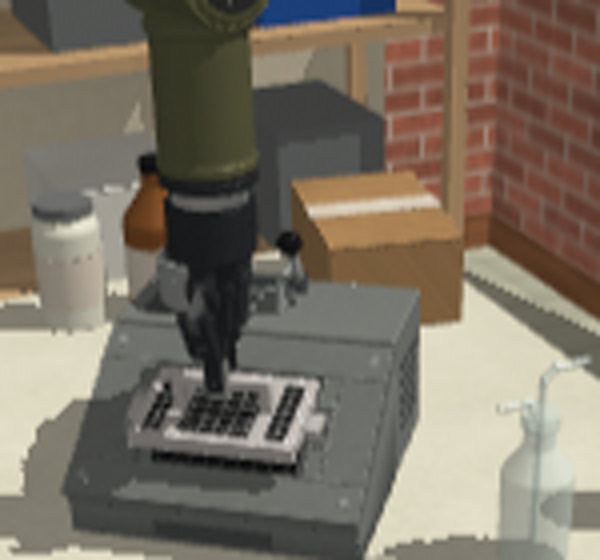

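```bash
cat > fit3.py <<'E'
from h import *
BAY=[.4945,.1997,.9207]
def mod(x):
    t=x[2]; R=np.c_[[np.cos(t),0,-np.sin(t)],[0,1,0],[np.sin(t),0,np.cos(t)]]
    return lambda P: bay(BAY)(np.array(P)@R.T+[x[0],x[3],x[1]])
A=lambda x,y,z=.016:[x*.05,y*.075,z]
def run(tag,obs):
    s,v=pickle.load(open(tag+".pkl","rb")); W=cam(v,s)
    P=[o[0] for o in obs]; uv=uc([o[1] for o in obs],0,0,1.5)
    x,r=fit(mod,[(W,P,uv)],[0,.02,.2,0]); print("ox oz mm",(x[[0,1]]*1e3).round(1),"tilt",np.degrees(x[2]).round(1),"y",(x[3]*1e3).round(1),r.round(1).tolist())
    return x
E
python3 - <<'E'
from fit3 import *
run("w9",[(A(-1,1),(265,124)),(A(1,1),(586,124)),([-.012,.089,.008],(381,76)),([.012,.089,.008],(458,76)),([-.006,.046,.050],(377,238)),([.006,.046,.050],(416,238))])
E
```

```text
ox oz mm [-3.9 17.7] tilt 21.0 y 0.3 [[-1.1, 0.3], [0.2, -0.7], [0.9, 1.6], [0.0, 0.6], [-2.9, -1.2], [1.3, -0.1]]
```

```bash
python3 -m crank '[[0,0,-0.01,0],[0,0,-0.02,0],[0,0,-0.01,0],[0,0,0,0]]'; python3 -m crank '[[0,-0.0035,0,0],[0,0,0,0],[0,0,0,0]]' 0
python3 look.py wrist w10;python3 look.py side s10 170 60 320 200 4
```

```text
t: 11.05
tool_pos: [0.4813, 0.1814, 0.254]
tcp_rot: [[-0.796, 0.605, 0.002], [0.605, 0.796, 0.001], [-0.001, 0.002, -1.0]]
contact_force: [-0.5, 0.1, 0.5]
opening: 0.244
t: 11.42
tool_pos: [0.4787, 0.1783, 0.2527]
tcp_rot: [[-0.796, 0.605, -0.001], [0.605, 0.796, -0.0], [0.0, -0.001, -1.0]]
contact_force: [0.1, -0.3, -0.2]
opening: -0.005
11.425 [0.4787 0.1783 0.2527] 52.77 [ 0.1 -0.3 -0.2] -0.005
11.475 [0.4787 0.1784 0.2528] 52.77 [0.4 0.6 1. ] -0.001
```

View pics/w10.png

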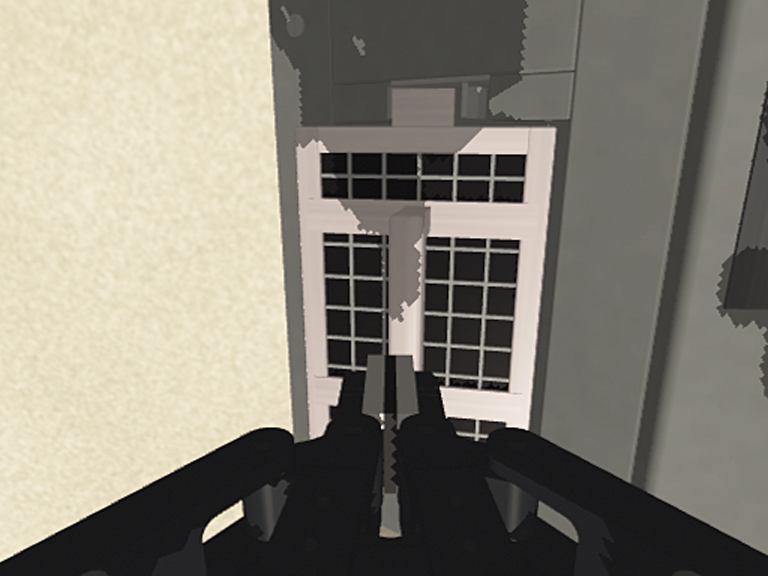

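View pics/s10.png

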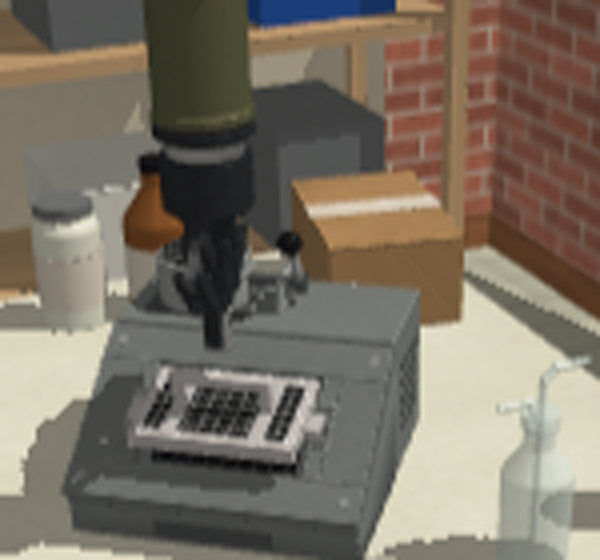

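```bash
python3 - <<'E'
from fit3 import *
x=run("w10",[(A(-1,1),(297,127)),(A(1,1),(556,128)),([-.012,.089,.008],(390,87)),([.012,.089,.008],(455,89)),([-.006,.046,.050],(390,217)),([.006,.046,.050],(421,217))])
c=mod(x)([[-.006,0,.05],[.006,0,.05]])
for p in c: print((Rz(.9207).T@(p-[.4945,.1997,.0])).round(4))
s,_=pickle.load(open("w10.pkl","rb"));print((Rz(.9207).T@(s["tool_pos"]-[.4945,.1997,.073])).round(4))
E
```

```text
ox oz mm [-3.7 18.5] tilt 21.2 y 0.2 [[-1.0, 0.5], [0.3, -0.8], [1.9, 2.3], [-0.4, 0.3], [-1.8, -0.8], [1.2, -0.2]]
[-0.0282  0.0002  0.1528]
[-0.0164  0.0002  0.155 ]
[-0.0266 -0.0003  0.1797]
```

```bash
python3 -m crank '[[0,0,0.015,0],[0,0,0.008,0],[0,0,0.002,0],[0,0,0.002,0],[0,0,0.002,0],[0,0,0.002,0],[0,0,0,0]]'
python3 look.py wrist w11;python3 look.py side s11 170 60 320 200 4
```

```text
t: 12.4
tool_pos: [0.4788, 0.1779, 0.2227]
tcp_rot: [[-0.796, 0.606, 0.001], [0.606, 0.796, -0.0], [-0.0, 0.0, -1.0]]
contact_force: [-0.2, 0.8, -0.6]
opening: -0.0
12.4 [0.4788 0.1779 0.2227] 52.73 [-0.2  0.8 -0.6] -0.0
12.45 [0.479  0.1783 0.2226] 52.75 [-0.4 -1.   1.8] -0.002
```

View pics/w11.png

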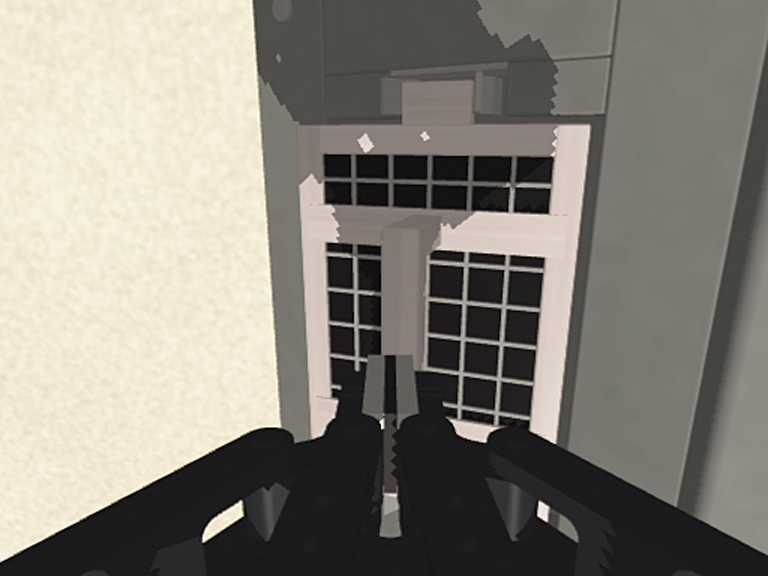

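View pics/s11.png

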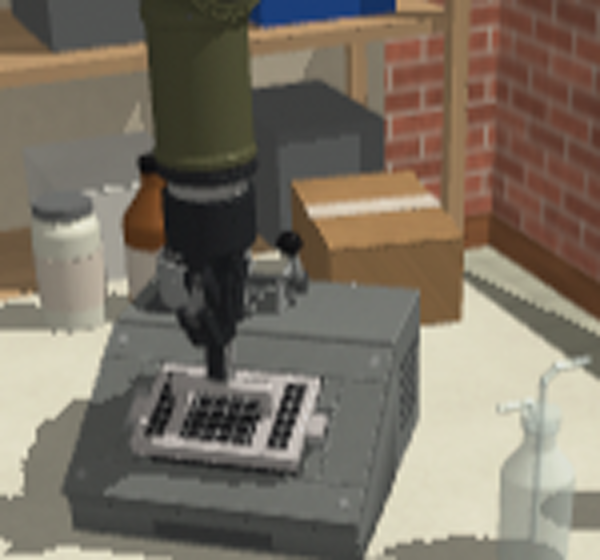

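```bash
python3 - <<'E'
from fit3 import *
x=run("w11",[(A(-1,1),(298,126)),(A(1,1),(591,125)),([-.012,.089,.008],(403,81)),([.012,.089,.008],(474,82)),([-.006,.046,.050],(384,228)),([.006,.046,.050],(424,228))])
c=mod(x)([[-.006,0,.05],[.006,0,.05],[0,0,0.044]])
for p in c: print((Rz(.9207).T@(p-[.4945,.1997,.0])).round(4))
s,_=pickle.load(open("w11.pkl","rb"));print((Rz(.9207).T@(s["tool_pos"]-[.4945,.1997,.073])).round(4))
E
```

```text
ox oz mm [-2.8 11.8] tilt 14.7 y -0.1 [[-0.5, 0.2], [0.2, -0.6], [0.9, 1.9], [-0.5, -0.2], [0.1, -0.9], [-0.1, 0.5]]
[-2.920e-02 -1.000e-04  1.455e-01]
[-1.770e-02 -1.000e-04  1.491e-01]
[-2.170e-02 -1.000e-04  1.416e-01]
[-0.0269 -0.0007  0.1497]
```

```bash
python3 -m crank '[[0,0,0.0015,0],[0,0,0.0015,0],[0,0,0.0015,0],[0,0,0.0015,0],[0,0,0,0]]'
python3 look.py wrist w12;python3 look.py side s12 170 60 320 200 4
```

```text
t: 13.12
tool_pos: [0.4786, 0.1776, 0.2162]
tcp_rot: [[-0.796, 0.605, -0.001], [0.605, 0.796, -0.001], [-0.0, -0.001, -1.0]]
contact_force: [-2.6, -3.6, 3.4]
opening: -0.002
13.125 [0.4786 0.1776 0.2162] 52.74 [-2.6 -3.6  3.4] -0.002
13.175 [0.4786 0.1776 0.2161] 52.74 [-1.7 -3.9  4.2] 0.004
```

View pics/w12.png

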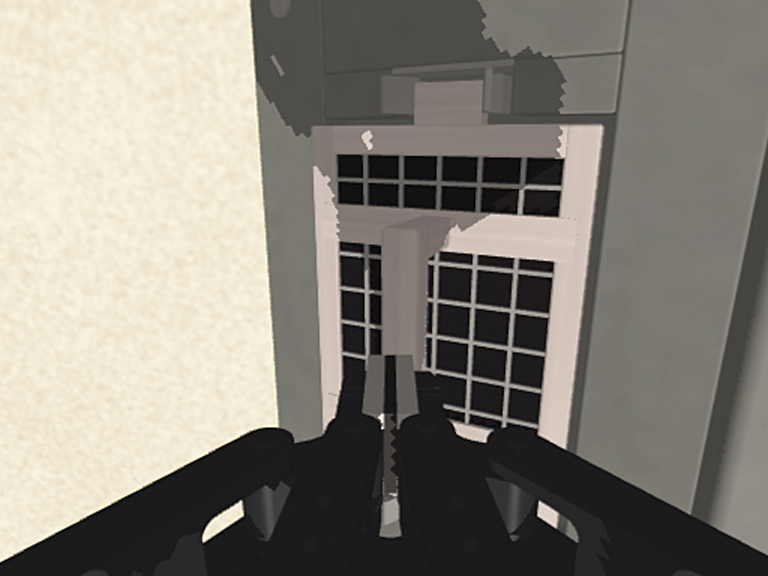

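View pics/s12.png

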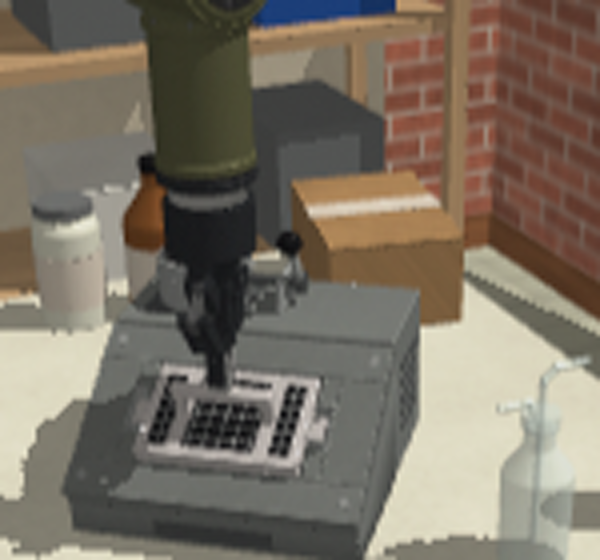

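```bash
python3 -m crank '[[0,0.0005,0.0015,0],[0,0.0005,0.0015,0],[0,0.0005,0.0015,0],[0,0.0005,0.0015,0],[0,0,0,0]]'
python3 look.py wrist w13;python3 look.py side s13 170 60 320 200 4
```

```text
t: 13.85
tool_pos: [0.4801, 0.1803, 0.2099]
tcp_rot: [[-0.796, 0.605, -0.0], [0.605, 0.796, 0.0], [0.0, 0.0, -1.0]]
contact_force: [0.5, -0.5, 0.6]
opening: 0.001
13.85 [0.4801 0.1803 0.2099] 52.8 [ 0.5 -0.5  0.6] 0.001
13.9 [0.4801 0.1802 0.21  ] 52.79 [ 0.3 -0.2 -0.8] -0.001
```

View pics/w13.png

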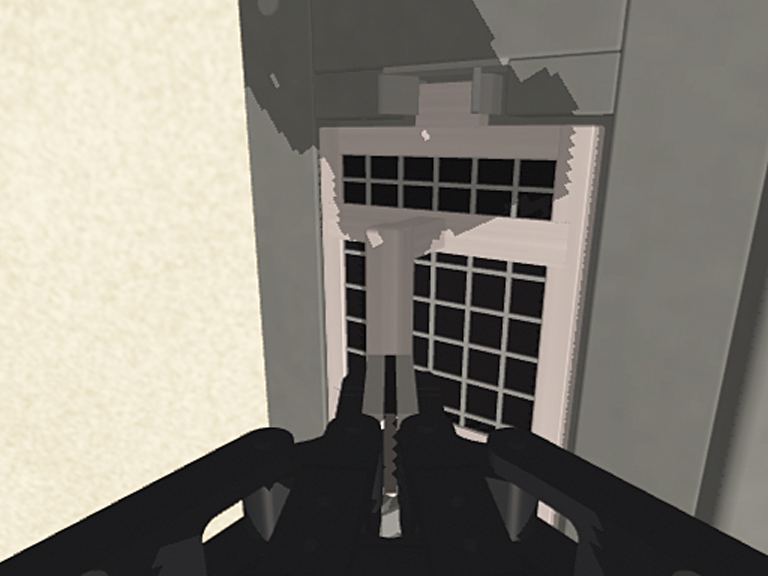

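View pics/s13.png

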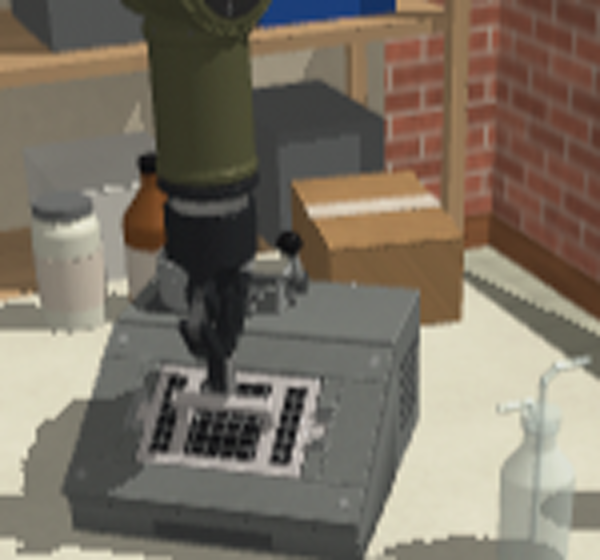

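```bash
python3 -m crank '[[0,0.0005,0.001,0],[0,0.0005,0.001,0],[0,0,0,0]]'
python3 -m crank '[[0,0.0005,0.001,0],[0,0.0005,0.001,0],[0,0,0,0]]'
python3 look.py wrist w14; python3 - <<'E'
from fit3 import *
s,v=pickle.load(open("w14.pkl","rb"));W=cam(v,s)
im=cv2.resize(cv2.cvtColor(v["pixels"],cv2.COLOR_RGB2BGR),None,fx=1.5,fy=1.5,interpolation=cv2.INTER_CUBIC)
m=mod([0,0,0,0])
for P in [A(-1,1),A(1,1),[-.012,.089,.008],[.012,.089,.008],[-.006,.046,.05],[.006,.046,.05]]:
    u=proj(W,m([P]))[0]*1.5+.25; cv2.drawMarker(im,tuple(int(round(t)) for t in u),(0,0,255),cv2.MARKER_CROSS,9,1)
cv2.imwrite("pics/w14o.png",im)
E
```

```text
t: 14.32
tool_pos: [0.4806, 0.1806, 0.2085]
tcp_rot: [[-0.796, 0.605, 0.0], [0.605, 0.796, -0.0], [-0.0, -0.0, -1.0]]
contact_force: [-1.5, -0.4, 5.0]
opening: 0.005
t: 14.7
tool_pos: [0.4808, 0.1808, 0.208]
tcp_rot: [[-0.796, 0.606, 0.0], [0.606, 0.796, -0.0], [-0.0, -0.0, -1.0]]
contact_force: [-7.8, -4.8, 21.8]
opening: 0.001
14.7 [0.4808 0.1808 0.208 ] 52.73 [-7.8 -4.8 21.8] 0.001
```

View pics/w14o.png

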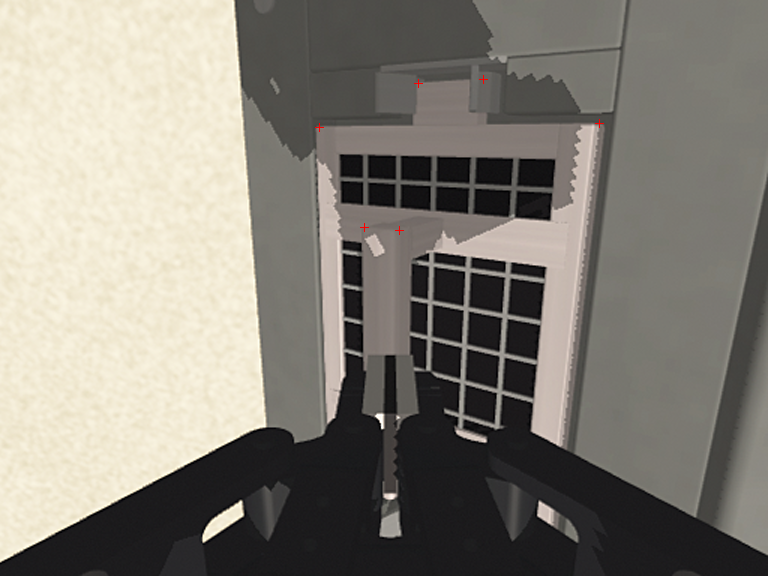

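```bash
python3 -m crank '[[0,0,-0.03,0],[0,0,-0.05,0],[0,0,-0.05,0],[0,0,0,0]]'
python3 look.py wrist w15; python3 look.py scene sc15 225 200 415 350 4
```

```text
t: 15.25
tool_pos: [0.4827, 0.1821, 0.3399]
tcp_rot: [[-0.796, 0.605, 0.007], [0.605, 0.796, 0.003], [-0.004, 0.007, -1.0]]
contact_force: [-0.7, -0.3, -0.6]
opening: -0.0
15.25 [0.4827 0.1821 0.3399] 52.77 [-0.7 -0.3 -0.6] -0.0
15.3 [0.4818 0.1818 0.3376] 52.77 [-0.2 -0.3 -1. ] -0.002
```

View pics/w15.png

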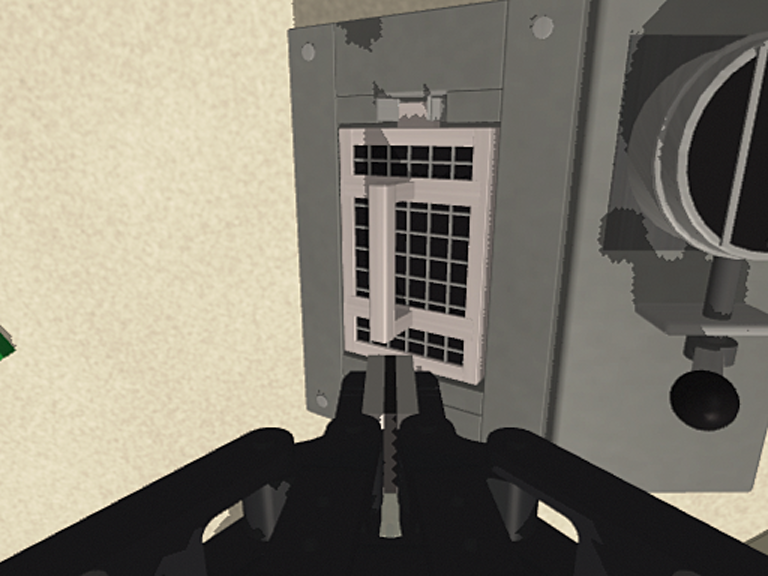

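View pics/sc15.png

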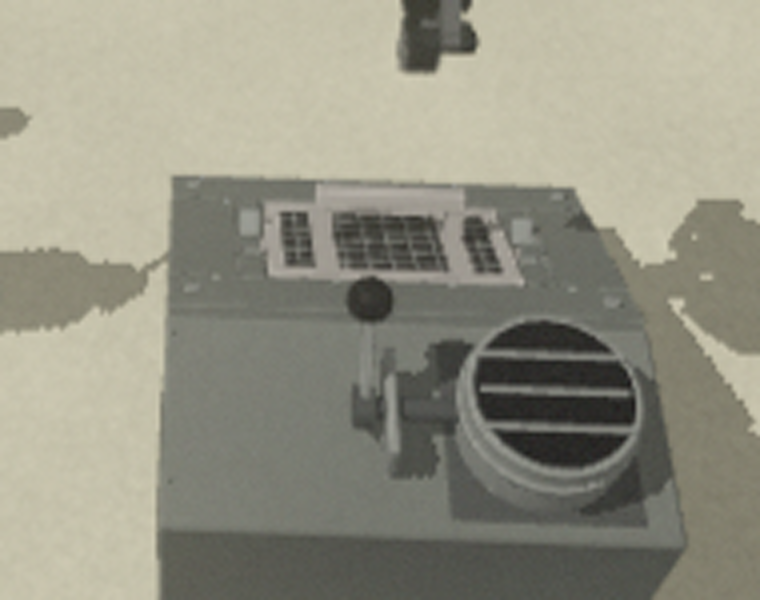

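```bash
python3 - <<'E'
from fit3 import *
from workcell import telemetry
obs=[(A(-1,1),(340,128)),(A(1,1),(498,128)),(A(1,-1),(481,383)),(A(-1,-1),(345,353)),([-.006,.046,.050],(371,186)),([.006,.046,.050],(395,187))]
run("w15",obs); run("w15",obs[:4])
s,v=pickle.load(open("w15.pkl","rb"));W=cam(v,s)
k=px2plane(W,uc([(705,400)],0,0,1.5)[0],.2282);print(k,(Rz(.9207).T@(k-[.4945,.1997,0])).round(4))
s=telemetry.observe();print((Rz(.9207).T@(s["tool_pos"]-[.4945,.1997,0])).round(4),s["tool_pos"])
E
```

```text
ox oz mm [-0.4 -0.7] tilt 3.7 y -0.7 [[-0.5, 1.0], [-0.6, 0.4], [0.8, 0.6], [0.1, -0.2], [2.1, -0.8], [-0.7, -0.9]]
ox oz mm [-0.2 -0.5] tilt 3.7 y -0.2 [[-0.5, 0.5], [-0.4, -0.2], [1.0, 0.2], [0.2, -0.5]]
[0.58354416 0.26505614 0.2282    ] [ 0.1059 -0.0313  0.2282]
[-2.250e-02 -3.000e-04  3.361e-01] [0.48109522 0.18160801 0.33608272]
```

```bash
python3 -m crank '[[0,0,0,0],[0,0,0,0]]'; python3 look.py wrist w16; python3 - <<'E'
from h import *
s,v=pickle.load(open("w16.pkl","rb"))
im=cv2.cvtColor(v["pixels"],cv2.COLOR_RGB2BGR)
c=cv2.resize(im[50:290,190:400],None,fx=5,fy=5,interpolation=cv2.INTER_CUBIC)
cv2.imwrite("pics/w16a.png",c[:560,:800]);cv2.imwrite("pics/w16b.png",c[640:1200,:800])
E
```

```text
t: 15.6
tool_pos: [0.4809, 0.1815, 0.3349]
tcp_rot: [[-0.796, 0.605, -0.002], [0.605, 0.796, -0.001], [0.001, -0.002, -1.0]]
contact_force: [0.1, -0.4, 0.2]
opening: 0.001
15.6 [0.4809 0.1815 0.3349] 52.77 [ 0.1 -0.4  0.2] 0.001
```

View pics/w16a.png

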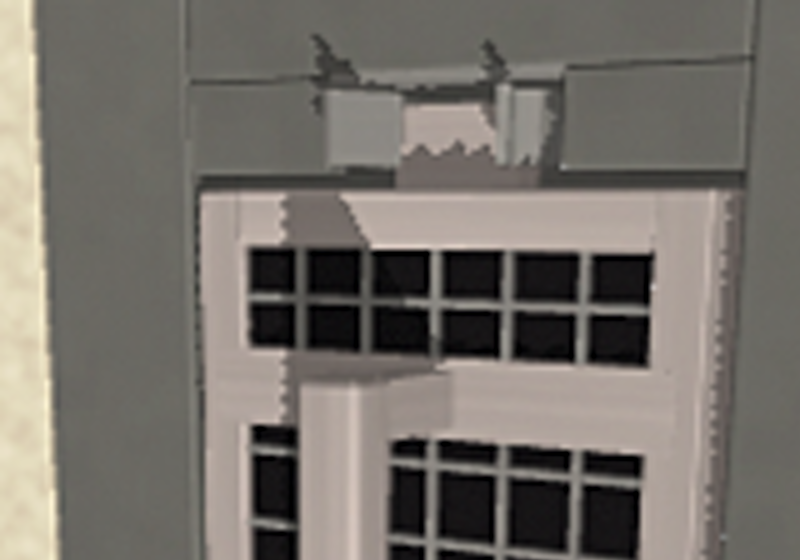

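View pics/w16b.png

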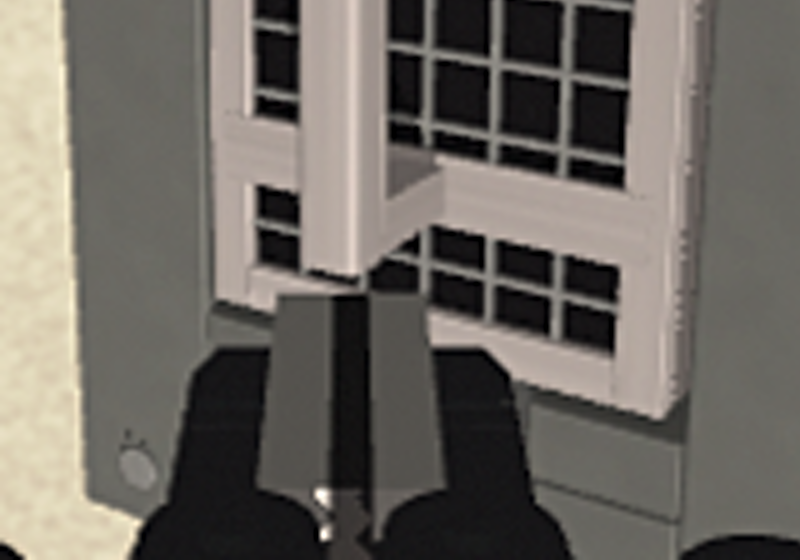

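```bash
python3 - <<'E'
from fit3 import *
s,v=pickle.load(open("w16.pkl","rb"));W=cam(v,s)
B=lambda x,y,z=.016:[x*.053,y*.078,z]
rp=uc([(192,176),(747,171),(210,980-2),(686,1080)],190,50,5)
rP=[B(-1,1),B(1,1),B(-1,-1),B(1,-1)]
xb,r=fit(bay,[(W,rP,rp)],BAY);print("bay",xb,r.round(1).tolist())
cp=uc([(200,193),(718,190),(213,940),(667,1056)],190,50,5)
cP=[A(-1,1),A(1,1),A(-1,-1),A(1,-1)]
bp=uc([(302,382),(360,382)],190,50,5); bP=[[-.006,.046,.05],[.006,.046,.05]]
import fit3
for Bq in (BAY,list(xb)):
    fit3.BAY=Bq
    for o in ([(W,cP,cp)],[(W,cP+bP,np.r_[cp,bp])]):
        x,r=fit(mod,o,[0,.0,.0,0]);print((x*1e3).round(1),np.degrees(x[2]).round(2),r.round(1).tolist())
    f=lambda p: (proj(W,mod([p[0],p[1],0,p[2]])(cP+bP))-np.r_[cp,bp]).ravel()
    q=least_squares(f,[0,0,0]);print("tilt0",(q.x*1e3).round(1),q.fun.reshape(-1,2).round(1).tolist())
E
```

```text
bay [0.49492486 0.19946972 0.9196498 ] [[0.2, 0.3], [-0.5, 0.0], [0.3, -5.5], [0.0, 0.5]]
[-1.8 -0.4 20.9 -0.2] 1.2 [[-0.5, 0.1], [0.1, 0.0], [0.5, -0.1], [-0.0, 0.1]]
[-1.8 -0.5 18.4 -0.3] 1.05 [[-0.4, 0.2], [-0.1, 0.1], [0.5, -0.1], [-0.1, 0.2], [-0.5, -0.6], [0.7, 0.2]]
tilt0 [-1.2 -0.3 -0.3] [[0.3, 0.1], [-0.2, 0.1], [1.2, -0.3], [-0.3, 0.7], [-0.9, -0.7], [0.2, 0.1]]
[-1.9 -0.4 21.6  0.2] 1.24 [[-0.4, 0.0], [0.2, 0.1], [0.4, -0.2], [-0.1, 0.1]]
[-1.9 -0.4 18.5  0.1] 1.06 [[-0.4, 0.1], [0.0, 0.2], [0.4, -0.1], [-0.2, 0.2], [-0.5, -0.6], [0.8, 0.1]]
tilt0 [-1.3 -0.3  0.2] [[0.3, 0.1], [-0.1, 0.1], [1.1, -0.4], [-0.4, 0.7], [-0.9, -0.7], [0.2, 0.1]]
```

```bash
python3 -m crank '[[-0.01,0.03,0,0],[-0.01,0.03,0,0],[-0.011,0.0375,0,0],[0,0,0,0],[0,0,0.03,0],[0,0,0.02,0],[0,0,0,0]]'
python3 look.py wrist w17; python3 look.py scene sc17 225 150 415 350 3
```

```text
t: 16.52
tool_pos: [0.5637, 0.2396, 0.2844]
tcp_rot: [[-0.796, 0.605, -0.004], [0.605, 0.796, -0.002], [0.002, -0.004, -1.0]]
contact_force: [-0.3, 0.1, 1.2]
opening: 0.001
16.525 [0.5637 0.2396 0.2844] 52.75 [-0.3  0.1  1.2] 0.001
16.575 [0.5643 0.2399 0.2858] 52.75 [ 0.6 -0.7  0.3] 0.003
```

View pics/w17.png

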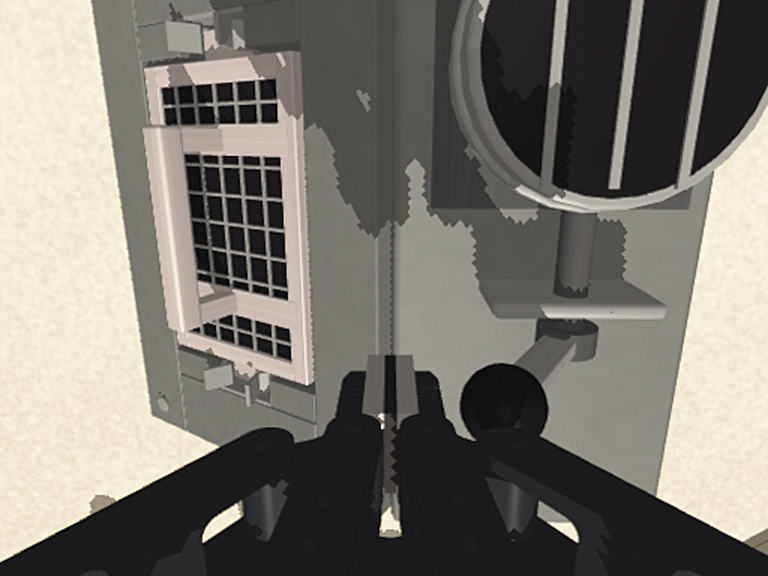

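View pics/sc17.png

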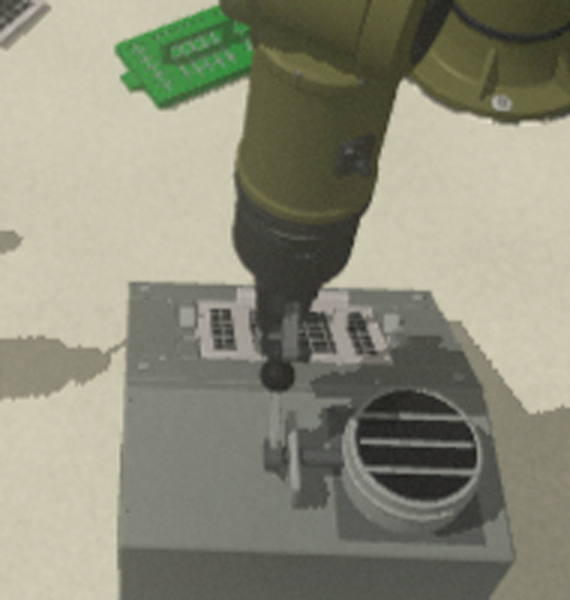

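```bash
python3 -m crank '[[0,0,-0.005,0],[0,0.01,0,0],[0,0.01,0,0],[0,0.01,0,0],[0,0.01,0,0],[0,0.01,0,0],[0,0.008,0,0],[0,0.007,0,0],[0,0,0,0]]'
python3 look.py wrist w18; python3 look.py scene sc18 225 150 415 350 3
```

```text
t: 17.75
tool_pos: [0.6044, 0.293, 0.2906]
tcp_rot: [[-0.797, 0.605, -0.0], [0.605, 0.797, 0.0], [0.0, 0.0, -1.0]]
contact_force: [0.5, -0.3, 0.4]
opening: 0.0
17.75 [0.6044 0.293  0.2906] 52.81 [ 0.5 -0.3  0.4] 0.0
17.8 [0.6044 0.2928 0.2909] 52.8 [ 1.  -0.8  0.4] -0.001
```

View pics/w18.png

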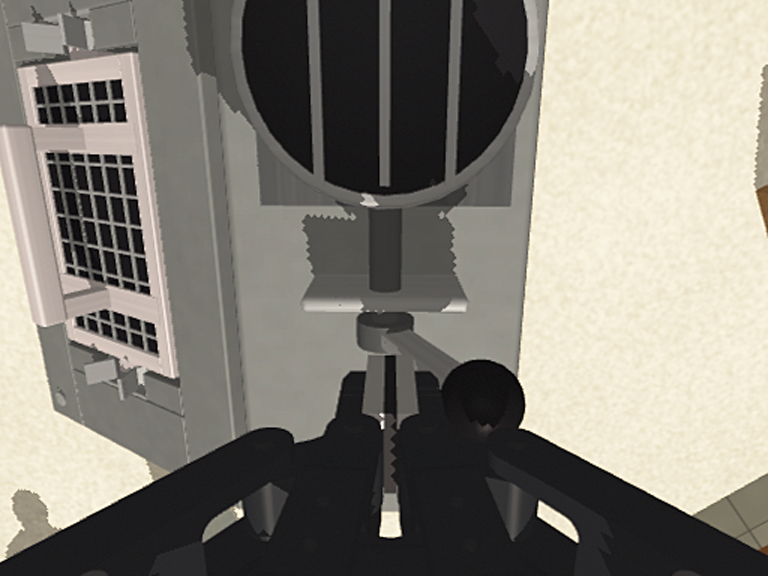

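View pics/sc18.png

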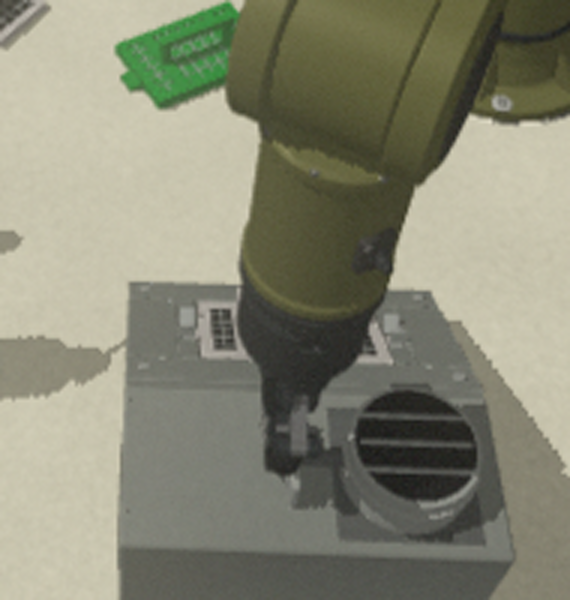

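```bash
python3 -m crank '[[0,0.005,0,0],[0,0.005,0,0],[0,0.004,0,0],[0,0,0,0]]';  python3 -m crank '[[0,0.002,0,0],[0,0.002,0,0],[0,0,0,0]]'
python3 look.py wrist w19
```

```text
t: 18.35
tool_pos: [0.6107, 0.3003, 0.2906]
tcp_rot: [[-0.795, 0.606, -0.007], [0.606, 0.795, -0.006], [0.002, -0.009, -1.0]]
contact_force: [-11.9, -11.1, 5.7]
opening: -0.003
t: 18.73
tool_pos: [0.6115, 0.301, 0.2905]
tcp_rot: [[-0.794, 0.607, -0.012], [0.607, 0.794, -0.01], [0.003, -0.015, -1.0]]
contact_force: [-20.5, -17.5, 9.7]
opening: -0.008
18.725 [0.6115 0.301  0.2905] 52.6 [-20.5 -17.5   9.7] -0.008
```

View pics/w19.png

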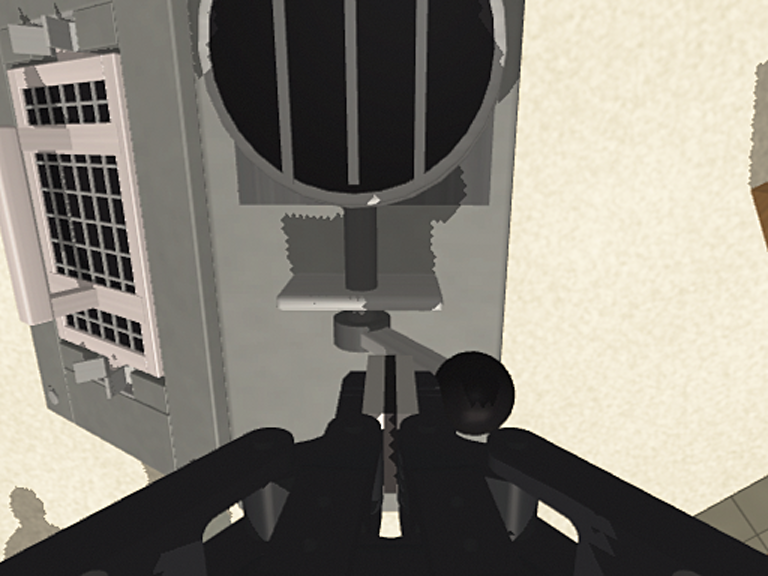

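```bash
python3 -m crank '[[0,-0.01,0,0],[0,-0.02,0,0],[0,-0.02,-0.02,0],[0,-0.03,-0.04,0],[0,-0.02,-0.04,0],[0,0,0,0],[0,0,0,0]]'
python3 look.py wrist w20; python3 look.py side s20 170 60 320 200 4; python3 - <<'E'
from h import *
s,v=pickle.load(open("w20.pkl","rb"));W=cam(v,s)
for a in (0,.9,1.0,1.1,1.2):
    P=Rz(.9207)@np.array([.140+.062*np.sin(a-.6),-.0315,0])+[.4945,.1997,.177+.062*np.cos(a-.6)]
    print(a,(proj(W,P)*1.5).round(0))
E
```

```text
t: 19.65
tool_pos: [0.5548, 0.2276, 0.3911]
tcp_rot: [[-0.797, 0.605, 0.001], [0.605, 0.797, 0.001], [-0.0, 0.001, -1.0]]
contact_force: [-0.7, 0.2, -0.0]
opening: -0.002
19.65 [0.5548 0.2276 0.3911] 52.81 [-0.7  0.2 -0. ] -0.002
19.7 [0.5546 0.2277 0.3903] 52.82 [-0.  -0.7 -0.3] -0.001
0 [[487. 294.]]
0.9 [[604. 299.]]
1.0 [[615. 297.]]
1.1 [[624. 296.]]
1.2 [[632. 294.]]
```

View pics/w20.png

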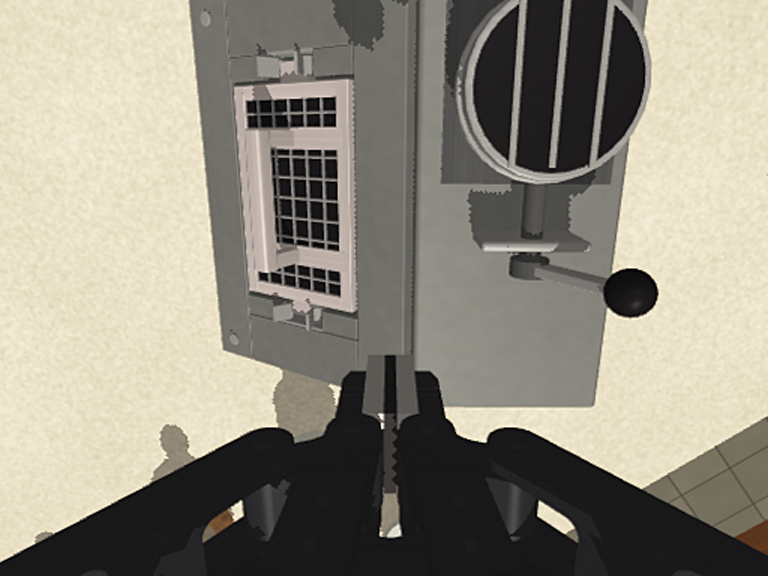

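View pics/s20.png

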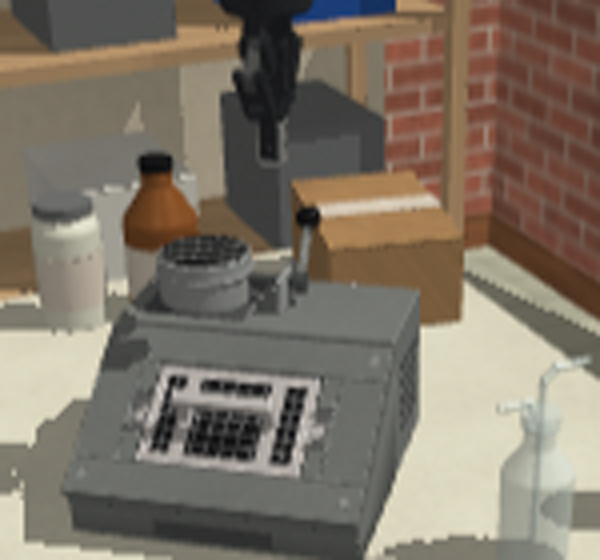

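```bash
python3 - <<'E'
from h import *
s,v=pickle.load(open("w20.pkl","rb"))
im=cv2.cvtColor(v["pixels"],cv2.COLOR_RGB2BGR)
c=cv2.resize(im[25:235,140:250],None,fx=5,fy=5,interpolation=cv2.INTER_CUBIC)
cv2.imwrite("pics/w20a.png",np.hstack([c[:400],c[650:1050]])[:, :1100][:, :])
cv2.imwrite("pics/w20a.png",cv2.vconcat([c[90:330],c[780:1030]]))
E
```

```text
(no output)
```

View pics/w20a.png

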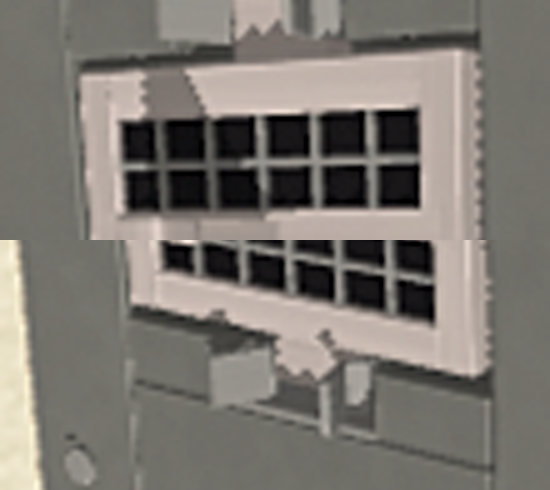

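```bash
python3 - <<'E'
from fit3 import *
s,v=pickle.load(open("w20.pkl","rb"));W=cam(v,s)
cp=uc([(80,74+90),(462,52+90),(131,308-240+780),(475,376-240+780)],140,25,5)
cP=[A(-1,1),A(1,1),A(-1,-1),A(1,-1)]
x,r=fit(mod,[(W,cP,cp)],[0,0,0,0]);print((x*1e3).round(1),np.degrees(x[2]).round(2),r.round(1).tolist())
E
```

```text
[-2.  -0.2 10.1 -0.4] 0.58 [[-0.5, 0.6], [-0.2, -0.3], [0.3, -0.6], [0.4, 0.3]]
```

Everything checks out: offsets are x −2.0, y −0.4 and z −0.2 mm, tilt is 0.6°, and the lever is on its stop. I'm handing it in.

```bash
python3 -c "
from workcell import job
print(job.finish_job())"
```

```text
the job is handed in; nothing more can be done
None
```

The cassette is clipped home in the bay and released, and the damper lever is back on its rear stop. I handed the job in at about 20 s of the 51 s. No verdict is reported, so the checks below are my own.

**What I did:**
- The tool stayed pointing down throughout, so I carried the cassette level by its handle and set its back edge into the recess.
- I loosened the jaws so it could tip onto the slope, then pressed the handle with shut fingers until both ears passed under the clips. It ended firmly seated under about 22 N.
- I pushed the knob back until it came up against the stop at about 27 N, then moved the arm clear.

**Last checks:**
- **Cassette:** the last wrist picture puts it at x −2.0, y −0.4, z −0.2 mm from home, tilted about 0.6°, with both ears visibly under their clips. The camera calibration is only good to about 2 mm.
- **Disagreement:** one earlier estimate gave a 3.7° tilt, but the arm was still settling when that picture was taken. Two later ones gave about 1.1° and 0.6°, inside the 2.3° limit.
- **Lever:** the knob is within a pixel or two of where it should be at 1.2 rad.
- **Contact:** the measured force on the tool is about zero.
- **Left alone:** I did not touch the smaller filter, the green look-alike or the glassware. I did not re-measure their positions at the end.

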